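# Square a microplate up to the plate scanner and lid it

### The job

First put the yellow screw cap into the blue tray. Then lay the straightedge flush along the scanner's straight front edge, and after that slide the white microplate over the bench, without lifting it, until its long side lies flush against the straightedge. Finally set the orange lid fully down on the plate, cut corners matched, with the straightedge and plate left flush and the beaker, jar and tub left alone.

Things in the scene. Friction and masses are not known exactly. Their poses are not given: they have to be found in the camera images.
- scanner: Plate scanner, fixed: white deck 240 x 140 mm, 24 mm high, with a grey housing (60 mm high) on the rear 48 mm. Origin at the centre of its underside, on the bench (z = 0); x along the 240 mm, y towards the housing. Its straight front edge is the upright deck face at y = -70 mm in this frame, from x = -120 to +120 mm.
- bar_mid (a point): Straightedge: loose plain aluminium bar 260 (x) x 36 (y) x 12 (z) mm with ruler marks, 0.3 kg, flat in front of the scanner. The point is its centre, 6 mm up. Both long sides are alike. Flush, it lies lengthwise along the scanner's front edge, centre at y = -88 mm in the scanner's frame, its ends roughly at the deck's ends.
- plate_mid (a point): White microplate, loose, 0.16 kg, 24 mm high. Flange 127.8 (x) x 85.5 (y) mm, 10 mm high; above it the body, 113.8 x 71.5 mm, wells on top. Its two +x corners are cut at 45 degrees (10 mm). The point is its centre, 12 mm up. Flush against the laid straightedge, its centre is at y = -148.75 mm in the scanner's frame, the long side (all but 10 mm) alongside the straightedge.
- lid_mid (a point): Orange lid, loose, 0.11 kg: cover 122.8 (x) x 80.5 (y) mm, skirt 10 mm deep with 2 mm play per side round the plate's body, +x corners cut like the plate's: goes down only +x end on +x end. On top a black grip rib 60 (x) x 18 (y), 22 mm high; 35 mm high overall. The point is its centre, 17.5 mm above the skirt's rim; fully down it is 19.5 mm above the plate's point.
- cap_mid (a point): Yellow screw cap, loose, 20 g: a disc 38 mm across and 18 mm high lying flat on the bench in the gap between the straightedge and the scanner's front edge. The point is its centre, 9 mm above the bench.
- tray: Blue open tray, fixed, 180 (x) x 120 (y) mm outside, walls 35 mm high and 4 mm thick, floor 4 mm. Origin at the centre of its underside.
- beaker_mid (a point): Bystander: glass beaker, 68 mm across, 80 mm high; the point is its centre, 40 mm above the bench. Leave it alone.
- jar_mid (a point): Bystander: amber jar with a yellow cap, 56 mm across, 75 mm high; the point is its centre, 37.5 mm above the bench. Leave it alone.
- tub_mid (a point): Bystander: white tub, 60 mm across, 50 mm high; the point is its centre, 25 mm above the bench. Leave it alone.

How it is judged:
On the way, in this order (a step that is already met when the one before it is completed fails the run):
1. the yellow cap lies in the blue tray (x of cap_mid in the frame of tray between -0.086 and 0.086 m and y of cap_mid in the frame of tray between -0.056 and 0.056 m and z of cap_mid in the frame of tray between 0 and 0.03 m and contact force between the fingers and cap below 0.1 N), for 0.2 s.
2. the straightedge lies flush along the scanner's front edge (y of bar_mid in the frame of scanner between -0.0905 and -0.086 m and x of bar_mid in the frame of scanner between -0.08 and 0.08 m and z of bar_mid in the frame of scanner between 0.003 and 0.009 m and angle between the x axis of bar_mid and the x axis of scanner, either way round below 0.014 rad), for 0.2 s.
3. the plate's long side lies flush against the straightedge, which is still flush with the scanner (all of step 2 and y of plate_mid in the frame of scanner between -0.153 and -0.146 m and x of plate_mid in the frame of bar_mid between -0.078 and 0.078 m and z of plate_mid in the frame of scanner between 0.009 and 0.015 m and angle between the x axis of plate_mid and the x axis of scanner, either way round below 0.025 rad), for 0.2 s.
4. the lid is fully down on the plate with cut corners matched (x of lid_mid in the frame of plate_mid between -0.004 and 0.004 m and y of lid_mid in the frame of plate_mid between -0.004 and 0.004 m and z of lid_mid in the frame of plate_mid between 0.0175 and 0.0212 m and angle between the z axis of lid_mid and the z axis of plate_mid, either way round below 0.03 rad), for 0.2 s.
At the end, for the whole second after the job is handed in: Cap in the tray; straightedge flat against the scanner edge (gap to 2.5 mm, 0.014 rad, centred within 80 mm); plate on the bench against the straightedge (4 mm, 0.025 rad, centres within 78 mm along it); lid fully down on the plate (4 mm, height 2 mm, level 0.03 rad); all at rest and released (all of step 3 and all of step 4 and x of cap_mid in the frame of tray between -0.086 and 0.086 m and y of cap_mid in the frame of tray between -0.056 and 0.056 m and z of cap_mid in the frame of tray between 0 and 0.03 m and linear speed of each of cap, bar, plate, lid below 0.01 m/s); the robot touches nothing.
It fails at once if the plate is lifted off the bench (height (world z) of plate_mid above 0.027 m).
It fails at once if the beaker is disturbed (distance of beaker_mid from where it was at the start of the episode above 0.015 m or angle between beaker_mid's own z axis and vertical above 0.3 rad).
It fails at once if the jar is disturbed (distance of jar_mid from where it was at the start of the episode above 0.015 m or angle between jar_mid's own z axis and vertical above 0.3 rad).
It fails at once if the tub is disturbed (distance of tub_mid from where it was at the start of the episode above 0.015 m or angle between tub_mid's own z axis and vertical above 0.3 rad).
It also fails if it takes over 72 s, if anything falls off the work surface, if the arm or the gripper's body presses on something with over 40 N, if the wrist force passes 120 N, or if a joint passes its speed limit or range.

### The arm

A 6-joint arm with a two-finger parallel gripper is mounted at the origin on the work surface. World frame = base frame: x ahead of the robot, y to its left, z up, the work surface at z = 0. Lengths are in m, angles in rad, forces in N, time in s.
With the tool pointing down it reaches from about 0.25 to 0.725 m from the base axis. Payload 4 kg.
Tool frame: the origin (TCP) lies at the centre of the arm's flange, where the gripper is bolted on; the fingertips stand 173 mm ahead of it and the grasp point (between the pads) lies 155 mm ahead of it; x points along the fingers, z is the direction in which the jaws open and shut, and the axes are right-handed (so a half turn about x gives the same grasp; the last joint's range is limited). The gripper opens to 85 mm and grips with 20 to 120 N. Pads are 22 mm wide; open, the fingers measure 114 mm over their backs; the gripper's body (76 mm by 85 mm) begins 54 mm behind the grasp point. The pads swing forward as they close: fully open they stand 13 mm farther back than shut.
Start: joints at [1.235, 0.241, 0.005, 1.335, 0, 1.571], TCP at [0.165, 0.472, 0.405] pointing down, gripper open.
Joint ranges: [-2.72, 2.72], [-1.05, 1.87], [-1.09, 1.28], [-1.99, 2.15], [-1.42, 1.44], [-3.14, 3.14]. Speed limits (rad/s): [2.79, 2.79, 3.14, 3.14, 3.14, 3.14].

### API

Orientations are given as a unit quaternion [x, y, z, w].
In Python, from workcell import bot gives the robot as it stands.
- The arm moves only by the tool arm_command, never from a script. Its argument "moves" is one flat list of numbers, 7 for each row, row after row: the shift along the tool's x, y, z in m, then the turn, a rotation vector about the tool's x, y, z in rad, then the closure, from -1 (fully open) to 1 (shut). A call has 1 to 20 rows; each row shifts and turns the pose as measured when the row begins, along the tool's axes as they then stand; what a row does not reach is not made up. A row lasts 1/12 s, in which the tool goes at most 41.7 mm and 7.16 degrees, less where a joint would pass 70% of its speed; a pose out of reach is approached as far as the arm can. A call with a gripper value outside its range is refused whole. The fingers move at their own pace and stop on an object; the grip force is fixed at half the most. Time passes only in rows, so rows that do not move let the fingers close. It gives the time, the measured TCP pose, the force and the opening at its end, in the units of the state.
- bot.get_obs(): the state, without advancing time (a new reading comes with each control period).
- bot.camera(name): name is "side" or "top" or "wrist"; returns the picture (480x640x3 uint8, red, green, blue); there is no depth.
- bot.get_calibration(name): a dict with "mtx" (3x3 intrinsics, pixels), "world_from_camera" (4x4, takes a point from camera to world coordinates); the wrist camera has in their place "mount" (4x4, takes a point from camera to tool coordinates, whose origin is the TCP and whose axes are the tool frame's). Camera axes: x right, y up, looking along -z (the intrinsics and any distortion apply to the point x, -y, -z); pixel columns grow to the right and rows downward; lengths in m; the calibration is good to about 2 mm. The wrist camera is an equidistant fisheye: a pixel r from the principal point sees the ray r / f radians off the axis. A picture is of the moment at which its call begins: read the wrist's pose just before it. get_calibration takes no time and is no camera call.
- bot.job_done(): hands the job in, once; it reports no verdict.
The state is a dict: "clock": time; "joint_pos": joint angles; "joint_vel": joint speeds; "tau": joint torques, N m; "eef_pos": TCP position; "tool_rot": TCP orientation; "ft_force": force on the tool from outside, world axes, zero at the start; "ft_torque": the same for the moment, N m; "grip_width": finger opening in m.
Only numpy, scipy, OpenCV 4.12 (cv2) and the standard library are available. Lean on these libraries where they do the work, as an engineer would, in place of code of your own. Each camera call takes 0.05 s, during which the arm holds its last target.

## Working session

There is one attempt and no reset: what is moved stays moved. The work goes in short steps, Python scripts to look and compute and a tool call to move; the robot and the scene stay as the last step left them, time stands still between calls to the robot, and variables do not carry over. Pictures are saved under pics/ and viewed, and the job is handed in when it is done.

Besides the shell and the picture viewer there is one more tool, called after ">>>" as name(argument=value, ...), one argument or row to a line, values as JSON. arm_command: Moves the arm, as the interface text tells. Its arguments: {"type":"object","properties":{"moves":{"type":"array"}},"required":["moves"]}

```bash
mkdir -p pics; ls
python3 - <<'E'
from workcell import bot
import cv2,numpy as np
np.set_printoptions(precision=4,suppress=True)
print(bot.get_obs())
for n in("side","top","wrist"):
    print(n,bot.get_calibration(n))
for n in("side","top"):
    cv2.imwrite(f"pics/{n}0.png",bot.camera(n)[:,:,::-1])
E
```

```text
pics
{'clock': 0.0, 'joint_pos': array([ 1.235 ,  0.2414,  0.0037,  1.3352, -0.    ,  1.5708]), 'joint_vel': array([ 0.0006, -0.0001, -0.0009,  0.0006, -0.0002, -0.0019]), 'tau': array([ -0.0002, -37.2322,  25.2407,   0.0168,   0.0001,  -0.    ]), 'eef_pos': array([0.1647, 0.4718, 0.4038]), 'tool_rot': array([-0.4099,  0.5771,  0.409 ,  0.5759]), 'ft_force': array([0.0222, 0.0889, 0.2588]), 'ft_torque': array([ 0.0846,  0.0091, -0.0339]), 'grip_width': 0.08546516787824421}
side {'mtx': array([[482.6884,   0.    , 318.3349],
       [  0.    , 482.6884, 245.2545],
       [  0.    ,   0.    ,   1.    ]]), 'world_from_camera': array([[-0.858 ,  0.37  , -0.3562,  0.291 ],
       [-0.5135, -0.6085,  0.605 ,  0.5357],
       [ 0.0071,  0.702 ,  0.7121,  0.685 ],
       [ 0.    ,  0.    ,  0.    ,  1.    ]])}
top {'mtx': array([[550.2569,   0.    , 315.562 ],
       [  0.    , 550.2569, 228.8014],
       [  0.    ,   0.    ,   1.    ]]), 'world_from_camera': array([[ 0.0205,  0.9957, -0.0904,  0.5275],
       [-0.9998,  0.0198, -0.0087, -0.0045],
       [-0.0069,  0.0906,  0.9959,  1.1565],
       [ 0.    ,  0.    ,  0.    ,  1.    ]])}
wrist {'mtx': array([[371.6483,   0.    , 323.6209],
       [  0.    , 371.6483, 240.1431],
       [  0.    ,   0.    ,   1.    ]]), 'mount': array([[-0.0003,  0.2927, -0.9562,  0.0309],
       [ 0.0001,  0.9562,  0.2927,  0.0747],
       [ 1.    ,  0.    , -0.0003,  0.001 ],
       [ 0.    ,  0.    ,  0.    ,  1.    ]])}
```

View pics/top0.png

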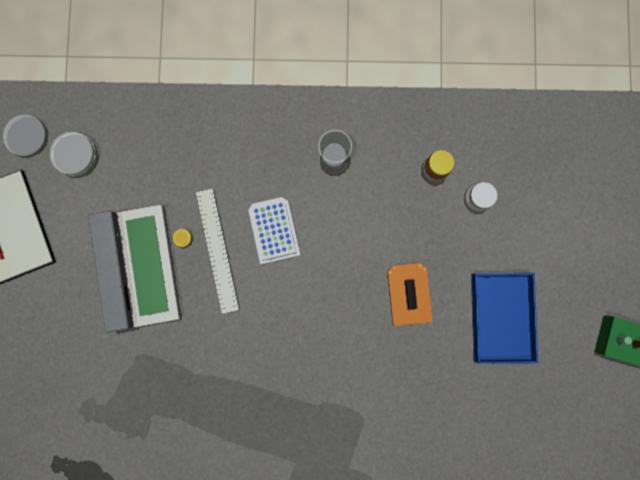

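View pics/side0.png

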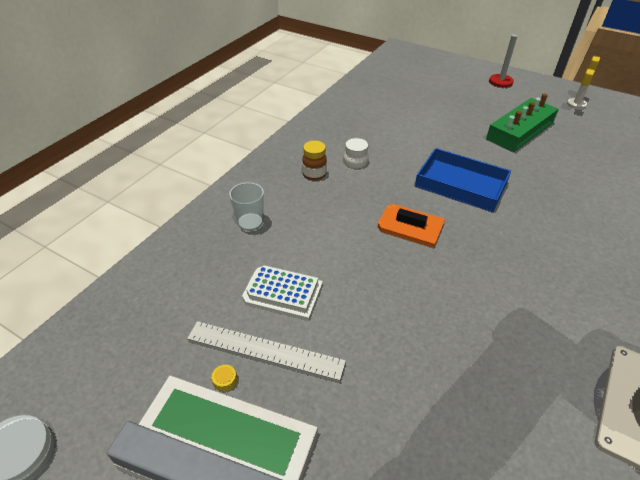

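```bash
cat > h.py <<'E'
import cv2,numpy as np
from workcell import bot
from scipy.spatial.transform import Rotation as R
np.set_printoptions(precision=4,suppress=True)
def pose():
    o=bot.get_obs();T=np.eye(4);T[:3,:3]=R.from_quat(o['tool_rot']).as_matrix();T[:3,3]=o['eef_pos'];return T
def rays(name,px,Tt=None):
    c=bot.get_calibration(name);K=c['mtx'];px=np.asarray(px,float).reshape(-1,2)
    n=(px-[K[0,2],K[1,2]])/K[0,0]
    if name=='wrist':
        r=np.linalg.norm(n,axis=1)+1e-12;d=np.c_[n*(np.sin(r)/r)[:,None],np.cos(r)];W=Tt@c['mount']
    else: d=np.c_[n,np.ones(len(n))];W=c['world_from_camera']
    d=d*[1,-1,-1]
    return W[:3,3],d@W[:3,:3].T
def onz(name,px,z,Tt=None):
    o,d=rays(name,px,Tt);return (o+d*((z-o[2])/d[:,2])[:,None])[:,:2]
def proj(name,P,Tt=None):
    c=bot.get_calibration(name);K=c['mtx'];W=Tt@c['mount'] if name=='wrist' else c['world_from_camera']
    p=(np.asarray(P).reshape(-1,3)-W[:3,3])@W[:3,:3]*[1,-1,-1]
    if name=='wrist':
        s=np.linalg.norm(p[:,:2],axis=1)+1e-12;th=np.arctan2(s,p[:,2]);n=p[:,:2]/s[:,None]*th[:,None]
    else:n=p[:,:2]/p[:,2:]
    return n*K[0,0]+[K[0,2],K[1,2]]
def big(mask,n=1):
    cs,_=cv2.findContours(mask.astype(np.uint8),cv2.RETR_EXTERNAL,cv2.CHAIN_APPROX_NONE)
    return sorted(cs,key=cv2.contourArea)[::-1][:n]
def rect(P):
    (c,s,a)=cv2.minAreaRect((P*1000).astype(np.float32));return np.array(c)/1000,np.array(s),a
E
python3 - <<'E'
from h import *
im=cv2.imread('pics/top0.png');hsv=cv2.cvtColor(im,cv2.COLOR_BGR2HSV);H,S,V=cv2.split(hsv)
def roi(m,x0,x1,y0,y1):
    r=np.zeros_like(m);r[y0:y1,x0:x1]=m[y0:y1,x0:x1];return r
def show(n,m,z):
    c=big(m)[0].reshape(-1,2);print(n,rect(onz('top',c,z)), cv2.boundingRect(c))
show('bar',roi(((S<60)&(V>150)),190,242,180,320),.012)
show('plate',roi(((S<60)&(V>130))|(S>90),243,305,190,270),.010)
show('lid',roi(((H<20)&(S>150)&(V>100)),380,440,250,340),.013)
show('rib',roi((V<50),395,425,270,320),.035)
show('tray',roi((H>100)&(H<130)&(S>130),465,545,265,370),.035)
show('cap',roi((S>130)&(V>90),165,195,225,255),.018)
show('deckwhite',roi(((S<60)&(V>150)),115,185,195,335),.024)
show('beaker',roi(V>0,318,353,129,170),.04)
E
```

```text
bar (array([0.583 , 0.2108]), array([259.4685,  35.3876]), 14.258490562438965) (196, 189, 42, 124)
plate (array([0.6286, 0.0941]), array([130.192 ,  87.8916]), 14.239056587219238) (248, 197, 53, 68)
lid (array([ 0.5008, -0.1904]), array([120.5909,  80.0079]), 6.350949764251709) (388, 264, 44, 61)
rib (array([ 0.5006, -0.1892]), array([55.714 , 16.9937]), 6.708371162414551) (405, 280, 11, 29)
tray (array([ 0.4583, -0.3782]), array([177.6007, 126.8327]), 1.4491649866104126) (472, 273, 66, 90)
cap (array([0.6072, 0.2826]), array([35.4239, 37.5292]), 1.15373957157135) (173, 229, 19, 18)
deckwhite (array([0.5493, 0.3503]), array([238.7513,  92.0904]), 11.331972122192383) (117, 205, 62, 122)
beaker (array([ 0.7952, -0.0316]), array([84.0369, 70.4042]), 1.0686771869659424) (318, 129, 35, 41)
```

```bash
cat >> h.py <<'E'
def plan(x,y,z,zdir_deg):
    "deltas: rotate first about tool (align), then shift in the new tool axes"
    T=pose();a=np.radians(zdir_deg)
    zt=np.array([np.cos(a),np.sin(a),0]);xt=np.array([0,0,-1.]);yt=np.cross(zt,xt)
    G=np.c_[xt,yt,zt];d=np.array([x,y,z])-T[:3,3]
    rv=R.from_matrix(T[:3,:3].T@G).as_rotvec()
    print('now',T[:3,3],'zdir',np.degrees(np.arctan2(T[1,2],T[0,2])),'turn',rv,'deg',np.degrees(rv),'shift in new axes',G.T@d,'in present axes',T[:3,:3].T@d)
E
python3 - <<'E'
from h import *
plan(.607,.283,.25,11.3)
plan(.607,.283,.25,191.3)
print(pose(),bot.get_obs()['joint_pos'])
E
```

```text
now [0.1647 0.4719 0.4039] zdir 70.75918917632501 turn [ 1.0378 -0.0017  0.0009] deg [59.4592 -0.097   0.0539] shift in new axes [ 0.1539 -0.2719  0.3967] in present axes [ 0.1539 -0.4799 -0.0323]
now [0.1647 0.4719 0.4039] zdir 70.75918917632501 turn [-2.1038 -0.0011 -0.002 ] deg [-120.5408   -0.0624   -0.1123] shift in new axes [ 0.1539  0.2719 -0.3967] in present axes [ 0.1539 -0.4799 -0.0323]
[[-0.0006 -0.9441  0.3295  0.1647]
 [-0.0017  0.3295  0.9441  0.4719]
 [-1.      0.     -0.0019  0.4039]
 [ 0.      0.      0.      1.    ]] [1.235  0.2413 0.0039 1.3352 0.     1.5708]
```

>>> arm_command(
  moves=[0.012, 0, 0, 0.115, 0, 0, -1, 0.012, 0, 0, 0.115, 0, 0, -1, 0.012, 0, 0, 0.115, 0, 0, -1, 0.012, 0, 0, 0.115, 0, 0, -1, 0.012, 0, 0, 0.115, 0, 0, -1, 0.012, 0, 0, 0.115, 0, 0, -1, 0.012, 0, 0, 0.115, 0, 0, -1, 0.012, 0, 0, 0.115, 0, 0, -1, 0.012, 0, 0, 0.115, 0, 0, -1, 0, -0.0225, 0.033, 0, 0, 0, -1, 0, -0.0225, 0.033, 0, 0, 0, -1, 0, -0.0225, 0.033, 0, 0, 0, -1, 0, -0.0225, 0.033, 0, 0, 0, -1, 0, -0.0225, 0.033, 0, 0, 0, -1, 0, -0.0225, 0.033, 0, 0, 0, -1, 0, -0.0225, 0.033, 0, 0, 0, -1, 0, -0.0225, 0.033, 0, 0, 0, -1, 0, -0.0225, 0.033, 0, 0, 0, -1, 0, -0.0225, 0.033, 0, 0, 0, -1, 0, -0.0225, 0.033, 0, 0, 0, -1],
)

```text
clock: 1.77
eef_pos: [0.5675, 0.2761, 0.2793]
tool_rot: [-0.063, 0.71, 0.054, 0.699]
ft_force: [0.3, 1.0, 0.1]
grip_width: 0.0853
```

Run:
```python
from h import *
plan(.607,.283,.25,11.3)
T=pose()
cv2.imwrite("pics/w1.png",bot.camera('wrist')[:,:,::-1]);np.save('w1.npy',T)
```

```text
now [0.5675 0.2761 0.2793] zdir 9.46682771708219 turn [-0.0319 -0.0177  0.0118] deg [-1.8271 -1.0147  0.6748] shift in new axes [ 0.0293 -0.0009  0.0401] in present axes [0.0286 0.0007 0.0406]
```

View pics/w1.png

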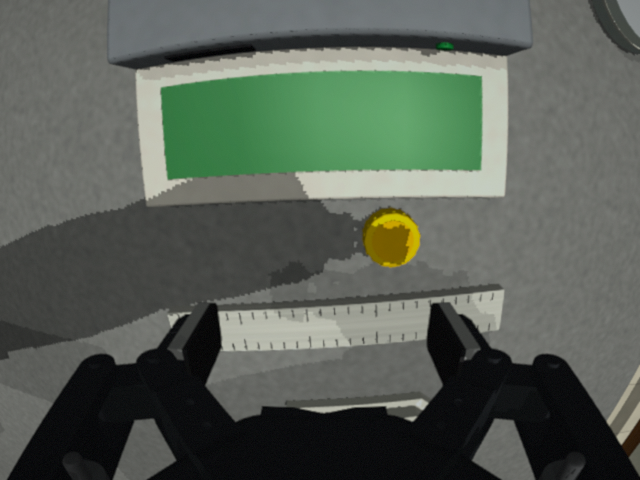

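Run:
```python
from h import *
T=np.load('w1.npy')
im=cv2.imread('pics/w1.png');H,S,V=cv2.split(cv2.cvtColor(im,cv2.COLOR_BGR2HSV))
c=big((S>170)&(H>15)&(H<40)&(V>60))[0].reshape(-1,2);print(cv2.boundingRect(c))
print(rect(onz('wrist',c,.018,T)))
# front edge top: lowest white px per column
for x in range(160,500,40):
    col=np.where((S[140:240,x]<70)&(V[140:240,x]>105))[0]; print(x,140+col.max() if len(col) else None, V[194:210,x])
```

```text
(363, 208, 57, 59)
(array([0.6065, 0.2864]), array([37.4864, 39.8308]), 11.301362037658691)
160 204 [140 121 118 120 119 120 119 119 119 119 110 100  85  71  68  69]
200 202 [120 118 120 118 118 118 119 118 108  90  68  59  60  66  68  69]
240 200 [118 117 117 117 116 116 107  89  69  62  66  68  68  67  67  68]
280 198 [119 118 118 118 111  93  73  62  68  71  71  72  72  69  70  70]
320 198 [198 199 196 183 151 105  71  74  79  73  70  68  69  70  68  70]
360 219 [202 196 174 137 110 102 105 112 115 117 119 118 117 117 119 118]
400 206 [205 195 168 125 109 117 119 121 119 118 117 114 113 103  81  80]
440 239 [203 187 154 113 114 120 120 118 118 117 118 118 118 118 118 118]
480 239 [201 189 160 111 110 116 116 115 116 116 116 116 115 115 114 113]
```

Run:
```python
from h import *
T=np.load('w1.npy')
P=onz('wrist',[(160,205),(200,202.5),(240,200.5),(280,199),(320,198),(360,197),(400,196.3),(440,196.2),(480,196.2)],.024,T);print(P)
k=np.polyfit(P[:,0],P[:,1],1);print(np.degrees(np.arctan(k[0])), np.polyval(k,P[:,0])-P[:,1], np.polyval(k,.5584))
plan(.6065,.284,.178,11.3)
```

```text
[[0.4521 0.2848]
 [0.4807 0.2906]
 [0.5071 0.2959]
 [0.5321 0.3008]
 [0.5563 0.3054]
 [0.5803 0.3103]
 [0.6048 0.3152]
 [0.6302 0.3201]
 [0.6573 0.3255]]
11.193545170318531 [ 0.0001 -0.0001 -0.0001 -0.0001  0.0001  0.     -0.      0.0001 -0.    ] 0.3059457663861393
now [0.5737 0.2722 0.2786] zdir 9.063176955037356 turn [-0.039  -0.0117  0.0151] deg [-2.2317 -0.6731  0.8671] shift in new axes [0.1006 0.0051 0.0344] in present axes [0.1001 0.008  0.0354]
```

>>> arm_command(
  moves=[0, 0.004, 0.017, -0.039, -0.012, 0.015, -1, 0, 0.001, 0.017, 0, 0, 0, -1, 0, 0, 0, 0, 0, 0, -1, 0.025, 0, 0, 0, 0, 0, -1, 0.025, 0, 0, 0, 0, 0, -1, 0, 0, 0, 0, 0, 0, -1],
)

```text
clock: 2.32
eef_pos: [0.6106, 0.2783, 0.223]
tool_rot: [-0.067, 0.705, 0.066, 0.703]
ft_force: [-0.9, 0.1, -0.6]
grip_width: 0.0853
```

Run:
```python
from h import *
plan(.6065,.284,.175,11.3)
```

```text
now [0.6106 0.2783 0.223 ] zdir 10.81881126711942 turn [-0.0084 -0.0035  0.0006] deg [-0.4811 -0.202   0.0347] shift in new axes [ 0.048   0.0064 -0.0029] in present axes [ 0.048   0.0064 -0.0028]
```

>>> arm_command(
  moves=[0, 0.006, -0.003, -0.008, -0.003, 0, -1, 0.02, 0, 0, 0, 0, 0, -1, 0.02, 0, 0, 0, 0, 0, -1, 0.008, 0, 0, 0, 0, 0, -1, 0, 0, 0, 0, 0, 0, -1],
)

```text
clock: 2.73
eef_pos: [0.603, 0.2867, 0.1781]
tool_rot: [-0.071, 0.703, 0.071, 0.704]
ft_force: [-0.4, 0.3, -0.3]
grip_width: 0.0855
```

Run:
```python
from h import *
plan(.6065,.284,.175,11.3)
T=pose()
cv2.imwrite("pics/w2.png",bot.camera('wrist')[:,:,::-1])
```

```text
now [0.603  0.2867 0.1781] zdir 11.553775813332821 turn [ 0.0044  0.0003 -0.0005] deg [ 0.2538  0.0166 -0.0272] shift in new axes [ 0.0031 -0.0034  0.0029] in present axes [ 0.0031 -0.0034  0.0028]
```

View pics/w2.png

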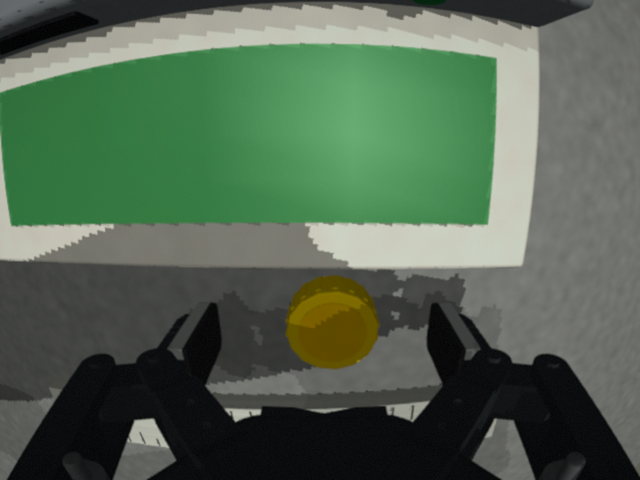

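>>> arm_command(
  moves=[0.003, -0.002, 0.002, 0, 0, 0, -1, 0, 0, 0, 0, 0, 0, 1, 0, 0, 0, 0, 0, 0, 1, 0, 0, 0, 0, 0, 0, 1, 0, 0, 0, 0, 0, 0, 1, 0, 0, 0, 0, 0, 0, 1, 0, 0, 0, 0, 0, 0, 1, 0, 0, 0, 0, 0, 0, 1, 0, 0, 0, 0, 0, 0, 1],
)

```text
clock: 3.53
eef_pos: [0.6081, 0.2867, 0.1842]
tool_rot: [-0.07, 0.699, 0.073, 0.708]
ft_force: [0.3, 0.6, -0.4]
grip_width: 0.0349
```

>>> arm_command(
  moves=[-0.03, 0, 0, 0, 0, 0, 1, -0.03, 0, 0, 0, 0, 0, 1, -0.03, 0, 0, 0, 0, 0, 1, -0.03, 0, 0, 0, 0, 0, 1, 0, 0, 0, 0, 0, 0, 1],
)

```text
clock: 3.95
eef_pos: [0.6053, 0.2851, 0.303]
tool_rot: [-0.071, 0.703, 0.072, 0.704]
ft_force: [1.3, 0.6, 0.8]
grip_width: 0.0347
```

Run:
```python
from h import *
plan(.4583,-.3782,.30,11.3)
T=pose()
cv2.imwrite("pics/w3.png",bot.camera('wrist')[:,:,::-1])
```

```text
now [0.6053 0.2851 0.303 ] zdir 11.570434712556064 turn [ 0.0047  0.0006 -0.0007] deg [ 0.2704  0.0329 -0.0414] shift in new axes [ 0.003  -0.6217 -0.2741] in present axes [ 0.0024 -0.6204 -0.277 ]
```

View pics/w3.png

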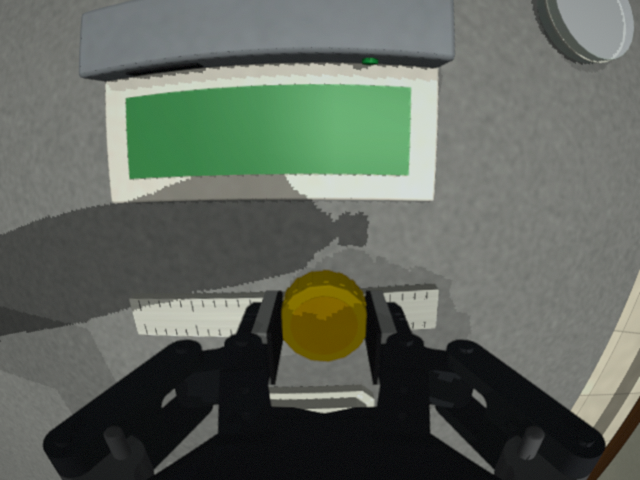

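>>> arm_command(
  moves=[0, -0.0365, -0.0163, 0, 0, 0, 1, 0, -0.0365, -0.0163, 0, 0, 0, 1, 0, -0.0365, -0.0163, 0, 0, 0, 1, 0, -0.0365, -0.0163, 0, 0, 0, 1, 0, -0.0365, -0.0163, 0, 0, 0, 1, 0, -0.0365, -0.0163, 0, 0, 0, 1, 0, -0.0365, -0.0163, 0, 0, 0, 1, 0, -0.0365, -0.0163, 0, 0, 0, 1, 0, -0.0365, -0.0163, 0, 0, 0, 1, 0, -0.0365, -0.0163, 0, 0, 0, 1, 0, -0.0365, -0.0163, 0, 0, 0, 1, 0, -0.0365, -0.0163, 0, 0, 0, 1, 0, -0.0365, -0.0163, 0, 0, 0, 1, 0, -0.0365, -0.0163, 0, 0, 0, 1, 0, -0.0365, -0.0163, 0, 0, 0, 1, 0, -0.0365, -0.0163, 0, 0, 0, 1, 0, -0.0365, -0.0163, 0, 0, 0, 1, 0, 0, 0, 0, 0, 0, 1],
)

```text
clock: 5.5
eef_pos: [0.4465, -0.4014, 0.2744]
tool_rot: [-0.071, 0.714, 0.079, 0.692]
ft_force: [1.0, 0.4, 0.3]
grip_width: 0.0348
```

Run:
```python
from h import *
plan(.4583,-.3782,.20,11.3)
```

```text
now [ 0.4465 -0.4014  0.2744] zdir 12.16963019102884 turn [ 0.015  -0.0304 -0.0138] deg [ 0.8573 -1.7419 -0.7933] shift in new axes [0.0744 0.0205 0.0161] in present axes [0.0741 0.0192 0.0187]
```

>>> arm_command(
  moves=[0, 0.019, 0.018, 0.015, -0.03, -0.014, 1, 0.026, 0, 0, 0, 0, 0, 1, 0.026, 0, 0, 0, 0, 0, 1, 0.02, 0, 0, 0, 0, 0, 1, 0, 0, 0, 0, 0, 0, 1],
)

```text
clock: 5.92
eef_pos: [0.4566, -0.3821, 0.1939]
tool_rot: [-0.064, 0.705, 0.067, 0.703]
ft_force: [-0.8, -0.5, -0.3]
grip_width: 0.0351
```

Run:
```python
from h import *
plan(.4583,-.3782,.195,11.3)
```

```text
now [ 0.4566 -0.3821  0.1939] zdir 10.619382071396144 turn [-0.0119 -0.0022 -0.0034] deg [-0.6808 -0.1251 -0.1974] shift in new axes [-0.0011  0.0034  0.0024] in present axes [-0.0011  0.0035  0.0024]
```

Release, rise.

>>> arm_command(
  moves=[0, 0, 0, 0, 0, 0, -1, 0, 0, 0, 0, 0, 0, -1, 0, 0, 0, 0, 0, 0, -1, 0, 0, 0, 0, 0, 0, -1, 0, 0, 0, 0, 0, 0, -1, -0.03, 0, 0, 0, 0, 0, -1, -0.03, 0, 0, 0, 0, 0, -1, -0.03, 0, 0, 0, 0, 0, -1, 0, 0, 0, 0, 0, 0, -1],
)

```text
clock: 6.67
eef_pos: [0.4572, -0.3816, 0.2894]
tool_rot: [-0.064, 0.705, 0.067, 0.703]
ft_force: [1.0, -0.8, 1.2]
grip_width: 0.0856
```

Run:
```python
from h import *
# stand-off for bar push: scanner frame
a=np.radians(11.2);xs=np.array([np.cos(a),np.sin(a)]);ys=np.array([-np.sin(a),np.cos(a)])
f=np.array([.5584,.3055]);O=f+.07*ys;print('O',O)
b=np.array([.583,.2108]);p=np.array([.6286,.0941])
for q in(b,p): print((q-O)@xs,(q-O)@ys)
tgt=O+.008*xs-.216*ys;print(tgt)
plan(*tgt,.28,11.2)
cv2.imwrite("pics/w4.png",bot.camera('wrist')[:,:,::-1])
```

```text
O [0.5448 0.3742]
0.005737503761058702 -0.16767461825157973
0.027801910057611203 -0.2910091712964611
[0.5946 0.1638]
now [ 0.4572 -0.3816  0.2894] zdir 10.658361035835707 turn [-0.0095 -0.003  -0.0046] deg [-0.542  -0.1729 -0.2608] shift in new axes [0.0094 0.5083 0.2407] in present axes [0.011  0.5105 0.2359]
```

View pics/w4.png

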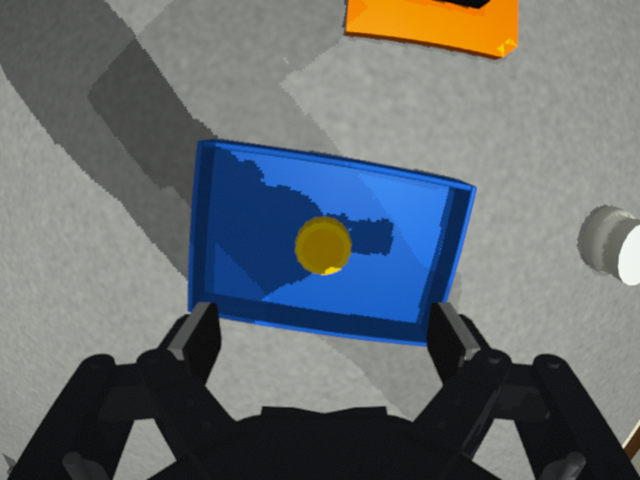

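>>> arm_command(
  moves=[0, 0.0363, 0.0168, -0.009, -0.003, -0.004, -1, 0, 0.0363, 0.0168, 0, 0, 0, -1, 0, 0.0363, 0.0168, 0, 0, 0, -1, 0, 0.0363, 0.0168, 0, 0, 0, -1, 0, 0.0363, 0.0168, 0, 0, 0, -1, 0, 0.0363, 0.0168, 0, 0, 0, -1, 0, 0.0363, 0.0168, 0, 0, 0, -1, 0, 0.0363, 0.0168, 0, 0, 0, -1, 0, 0.0363, 0.0168, 0, 0, 0, -1, 0, 0.0363, 0.0168, 0, 0, 0, -1, 0, 0.0363, 0.0168, 0, 0, 0, -1, 0, 0.0363, 0.0168, 0, 0, 0, -1, 0, 0.0363, 0.0168, 0, 0, 0, -1, 0, 0, 0, 0, 0, 0, -1, 0, 0, 0, 0, 0, 0, -1],
)

```text
clock: 7.97
eef_pos: [0.5853, 0.1431, 0.2832]
tool_rot: [-0.068, 0.702, 0.065, 0.706]
ft_force: [-0.1, 0.2, 0.3]
grip_width: 0.0853
```

Run:
```python
from h import *
plan(.5946,.1638,.178,11.2);np.save('w5.npy',pose())
cv2.imwrite("pics/w5.png",bot.camera('wrist')[:,:,::-1])
```

```text
now [0.5853 0.1431 0.2832] zdir 10.760110263710697 turn [-0.0077  0.0059  0.0044] deg [-0.4406  0.336   0.2528] shift in new axes [0.1052 0.0185 0.0132] in present axes [0.1052 0.0191 0.0124]
```

View pics/w5.png

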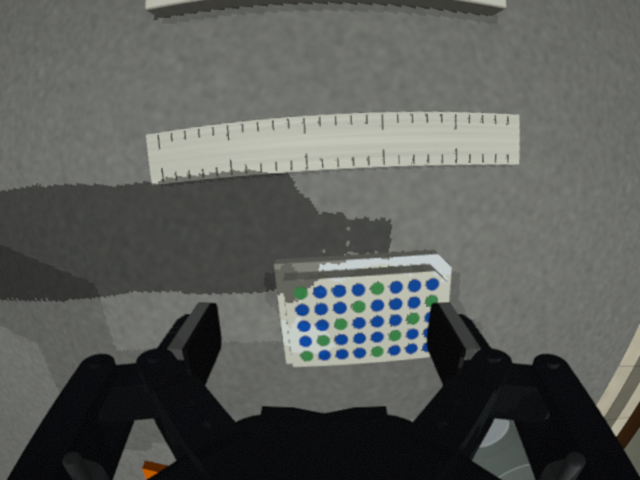

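Run:
```python
from h import *
T=np.load('w5.npy')
a=np.radians(11.2);xs=np.array([np.cos(a),np.sin(a)]);ys=np.array([-np.sin(a),np.cos(a)]);O=np.array([.5448,.3742]);Rm=np.c_[xs,ys]
im=cv2.imread('pics/w5.png');H,S,V=cv2.split(cv2.cvtColor(im,cv2.COLOR_BGR2HSV))
m=((S<60)&(V>150));m[:100]=0;m[215:]=0
c=big(m)[0].reshape(-1,2);P=(onz('wrist',c,.012,T)-O)@Rm;print('bar',rect(P))
for n,px,z in(('plate flange front',[(276,264),(350,258),(438,252)],.010),('cut',[(451,264)],.01),('deck front',[(155,8),(330,11),(500,8)],.024)):
    print(n,((onz('wrist',px,z,T)-O)@Rm))
```

```text
bar (array([ 0.0056, -0.1676]), array([259.3806,  35.9076]), 3.0143167972564697)
plate flange front [[-0.0365 -0.2516]
 [ 0.0152 -0.2476]
 [ 0.0785 -0.2441]]
cut [[ 0.0895 -0.2535]]
deck front [[-0.1113 -0.0713]
 [ 0.0019 -0.0849]
 [ 0.1141 -0.0713]]
```

>>> arm_command(
  moves=[0, 0.0185, 0.0125, -0.008, 0.006, 0.004, -1, 0, 0, 0, 0, 0, 0, -1, 0.03, 0, 0, 0, 0, 0, -1, 0.03, 0, 0, 0, 0, 0, -1, 0.03, 0, 0, 0, 0, 0, -1, 0.01, 0, 0, 0, 0, 0, -1, 0, 0, 0, 0, 0, 0, -1],
)

```text
clock: 8.6
eef_pos: [0.5945, 0.1555, 0.1821]
tool_rot: [-0.066, 0.703, 0.065, 0.705]
ft_force: [-0.2, 0.0, -0.3]
grip_width: 0.0852
```

Run:
```python
from h import *
plan(.5946,.1638,.170,11.2);print(bot.get_obs()['ft_force'])
cv2.imwrite("pics/s6.png",bot.camera('side')[:,:,::-1][150:450,100:500])
cv2.imwrite("pics/w6.png",bot.camera('wrist')[:,:,::-1])
```

```text
now [0.5945 0.1555 0.1821] zdir 10.621029113308166 turn [-0.0101  0.0038  0.0006] deg [-0.579   0.2196  0.0333] shift in new axes [0.0121 0.0081 0.0017] in present axes [0.0121 0.0081 0.0016]
[-0.1678  0.0452 -0.2747]
```

View pics/s6.png

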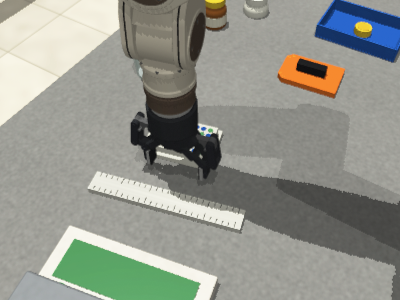

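View pics/w6.png

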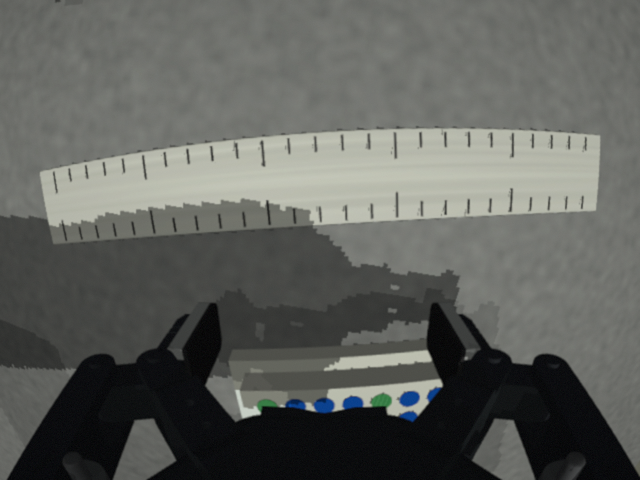

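Run:
```python
from h import *
for px,zz in(((218,304),-.0427),((429,304),.0427),((217,360),-.0427)):
    o,d=rays('wrist',[px],np.eye(4)); t=(zz-o[2])/d[0,2]; print(o+t*d[0])
```

```text
[ 0.1631  0.0077 -0.0427]
[0.1606 0.009  0.0427]
[ 0.1515 -0.0122 -0.0427]
```

>>> arm_command(
  moves=[0.006, 0.008, 0.002, -0.01, 0.004, 0, -1, 0.01, 0, 0, 0, 0, 0, -1, 0.003, 0, 0, 0, 0, 0, -1, 0, 0, 0, 0, 0, 0, -1],
)

```text
clock: 9.03
eef_pos: [0.599, 0.1649, 0.1703]
tool_rot: [-0.068, 0.699, 0.07, 0.709]
ft_force: [-0.4, 0.0, 0.0]
grip_width: 0.0854
```

Run:
```python
from h import *
plan(.5946,.1638,.164,11.2);print(bot.get_obs()['ft_force'])
cv2.imwrite("pics/w7.png",bot.camera('wrist')[:,:,::-1])
```

```text
now [0.599  0.1649 0.1703] zdir 11.184098092513517 turn [-0.0003  0.0137 -0.0007] deg [-0.0156  0.7832 -0.0374] shift in new axes [ 0.0063 -0.0002 -0.0045] in present axes [ 0.0062 -0.0002 -0.0046]
[-0.3947  0.0209  0.0155]
```

View pics/w7.png

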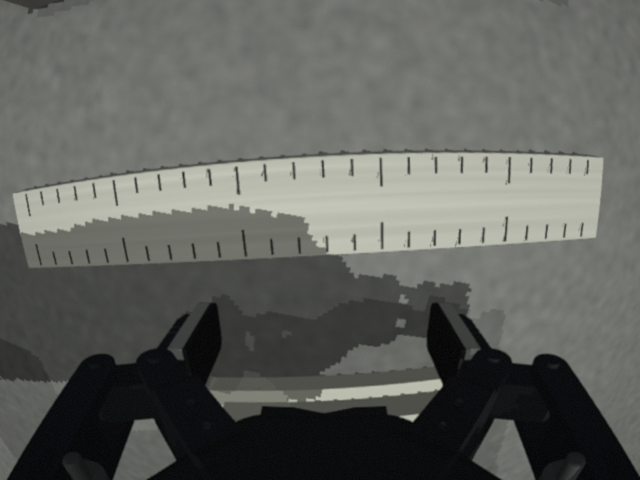

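>>> arm_command(
  moves=[0.005, 0, -0.004, 0, 0.013, 0, -1, 0, 0, 0, 0, 0, 0, -1],
)

```text
clock: 9.25
eef_pos: [0.5951, 0.1644, 0.166]
tool_rot: [-0.069, 0.703, 0.069, 0.704]
ft_force: [-0.9, -0.4, -0.1]
grip_width: 0.0852
```

Run:
```python
from h import *
plan(.5946,.1638,.164,11.2);print(bot.get_obs()['ft_force'])
```

```text
now [0.5951 0.1644 0.166 ] zdir 11.209487039289304 turn [ 0.0002  0.0011 -0.0006] deg [ 0.0095  0.0616 -0.0372] shift in new axes [ 0.002  -0.0005 -0.0006] in present axes [ 0.002  -0.0005 -0.0006]
[-0.8785 -0.4188 -0.1014]
```

>>> arm_command(
  moves=[0.0015, 0.008, 0, 0, 0, 0, -1, 0, 0.008, 0, 0, 0, 0, -1, 0, 0.008, 0, 0, 0, 0, -1, 0, 0.008, 0, 0, 0, 0, -1, 0, 0.008, 0, 0, 0, 0, -1, 0, 0.008, 0, 0, 0, 0, -1, 0, 0, 0, 0, 0, 0, -1],
)

```text
clock: 9.83
eef_pos: [0.5847, 0.2162, 0.1646]
tool_rot: [-0.069, 0.703, 0.069, 0.704]
ft_force: [0.2, 0.1, -0.6]
grip_width: 0.0855
```

```bash
cat >> h.py <<'E'
a=np.radians(11.2);xs=np.array([np.cos(a),np.sin(a)]);ys=np.array([-np.sin(a),np.cos(a)]);O=np.array([.5448,.3742]);Rm=np.c_[xs,ys]
def sc(): 
    T=pose();print('scanner xy',(T[:2,3]-O)@Rm,'z',T[2,3],'F',bot.get_obs()['ft_force'][:2]@Rm,bot.get_obs()['ft_force'][2])
E
python3 - <<'E'
from h import *
plan(.5946,.1638,.165,11.2);sc()
cv2.imwrite("pics/w8.png",bot.camera('wrist')[:,:,::-1])
E
```

```text
now [0.5847 0.2162 0.1646] zdir 11.196049388198483 turn [-0.0001  0.0013  0.0012] deg [-0.004   0.0723  0.0688] shift in new axes [-0.0004 -0.0533 -0.0005] in present axes [-0.0003 -0.0533 -0.0005]
scanner xy [ 0.0085 -0.1627] z 0.16463833408623335 F [0.1951 0.0242] -0.6405144071783577
```

View pics/w8.png

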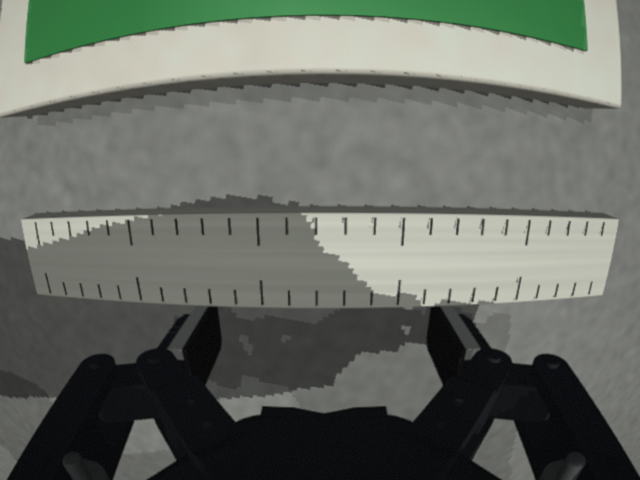

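>>> arm_command(
  moves=[0, 0.008, 0, 0, 0, 0, -1, 0, 0.008, 0, 0, 0, 0, -1, 0, 0.008, 0, 0, 0, 0, -1, 0, 0.008, 0, 0, 0, 0, -1, 0, 0.006, 0, 0, 0, 0, -1, 0, 0, 0, 0, 0, 0, -1],
)

```text
clock: 10.38
eef_pos: [0.5769, 0.2563, 0.1647]
tool_rot: [-0.069, 0.703, 0.068, 0.704]
ft_force: [0.2, 0.1, 0.6]
grip_width: 0.0854
```

Run:
```python
from h import *
plan(.5946,.1638,.165,11.2);sc()
cv2.imwrite("pics/w9.png",bot.camera('wrist')[:,:,::-1])
```

```text
now [0.5769 0.2563 0.1647] zdir 11.118997986652762 turn [-0.0014  0.0015  0.0028] deg [-0.0811  0.0871  0.1624] shift in new axes [-0.0003 -0.0941 -0.0006] in present axes [-0.0001 -0.0941 -0.0005]
scanner xy [ 0.0086 -0.1219] z 0.1646551184934233 F [0.1943 0.0771] 0.5782827607116041
```

View pics/w9.png

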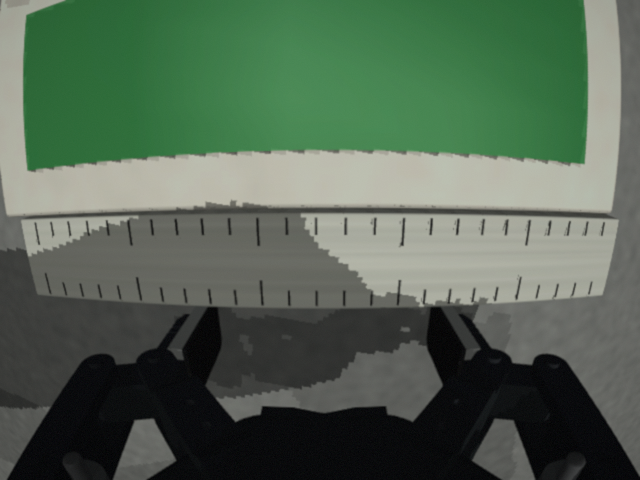

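>>> arm_command(
  moves=[0, 0.002, 0, 0, 0, 0, -1, 0, 0.002, 0, 0, 0, 0, -1, 0, 0.002, 0, 0, 0, 0, -1],
)

```text
clock: 10.68
eef_pos: [0.576, 0.2608, 0.1646]
tool_rot: [-0.071, 0.703, 0.066, 0.705]
ft_force: [2.2, -8.6, 2.5]
grip_width: 0.0854
```

Run:
```python
from h import *
sc()
```

```text
scanner xy [ 0.0086 -0.1173] z 0.1645786616882409 F [ 0.4707 -8.8434] 2.458306988348365
```

>>> arm_command(
  moves=[0, 0.002, 0, 0, 0, 0, -1, 0, 0.002, 0, 0, 0, 0, -1],
)

```text
clock: 10.85
eef_pos: [0.5759, 0.2619, 0.1647]
tool_rot: [-0.073, 0.703, 0.062, 0.705]
ft_force: [1.6, -6.0, 1.1]
grip_width: 0.0856
```

Run:
```python
from h import *
sc();plan(.5,.1,.165,11.2)
cv2.imwrite("pics/w10.png",bot.camera('wrist')[:,:,::-1])
```

```text
scanner xy [ 0.0087 -0.1162] z 0.16469526387974925 F [ 0.3983 -6.2318] 1.0768112905219809
now [0.5759 0.2619 0.1647] zdir 10.973083767352396 turn [-0.004   0.0015  0.0154] deg [-0.2276  0.0846  0.8837] shift in new axes [-0.0003 -0.1441 -0.1059] in present axes [ 0.0018 -0.1445 -0.1053]
```

View pics/w10.png

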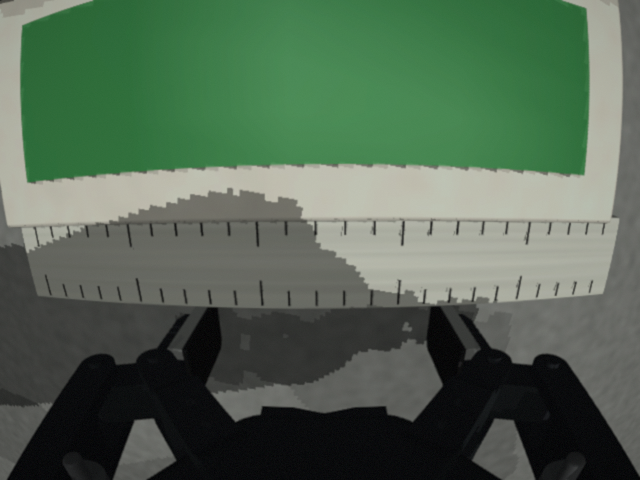

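>>> arm_command(
  moves=[0, -0.008, 0, -0.004, 0, 0.015, -1, 0, -0.008, 0, 0, 0, 0, -1, -0.03, 0, 0, 0, 0, 0, -1, -0.03, 0, 0, 0, 0, 0, -1, -0.03, 0, 0, 0, 0, 0, -1, -0.03, 0, 0, 0, 0, 0, -1, 0, 0, 0, 0, 0, 0, -1],
)

```text
clock: 11.48
eef_pos: [0.5785, 0.2413, 0.2855]
tool_rot: [-0.066, 0.707, 0.07, 0.701]
ft_force: [1.8, 0.5, 1.0]
grip_width: 0.0853
```

Run:
```python
from h import *
sc();t=O+Rm@[.028,-.362];print(t);plan(*t,.285,11.2);np.save('w11.npy',pose())
cv2.imwrite("pics/w11.png",bot.camera('wrist')[:,:,::-1])
```

```text
scanner xy [ 0.0073 -0.1369] z 0.28554820770712436 F [1.8272 0.1918] 1.0358408463421855
[0.6426 0.0245]
now [0.5785 0.2413 0.2855] zdir 11.009176375468613 turn [-0.0034 -0.0084 -0.0058] deg [-0.1922 -0.4791 -0.3301] shift in new axes [ 0.0005 -0.2251  0.0207] in present axes [-0.0009 -0.225   0.0215]
```

View pics/w11.png

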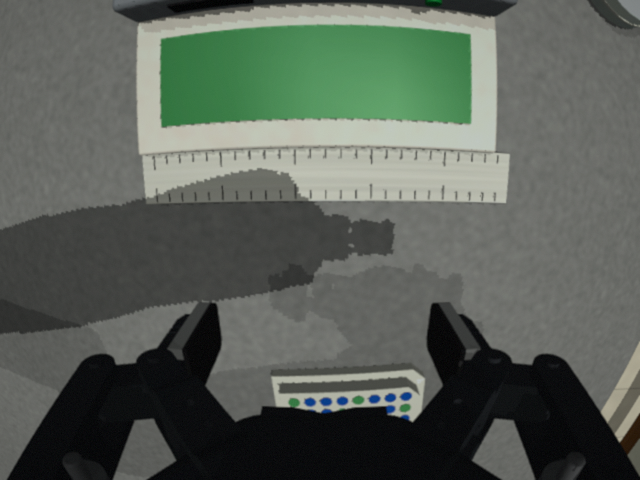

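>>> arm_command(
  moves=[0, -0.038, 0.0036, -0.003, -0.008, -0.006, -1, 0, -0.038, 0.0036, 0, 0, 0, -1, 0, -0.038, 0.0036, 0, 0, 0, -1, 0, -0.038, 0.0036, 0, 0, 0, -1, 0, -0.036, 0.0036, 0, 0, 0, -1, 0, -0.03, 0.0036, 0, 0, 0, -1, 0, 0, 0, 0, 0, 0, -1, 0, 0, 0, 0, 0, 0, -1],
)

```text
clock: 12.2
eef_pos: [0.6418, 0.0224, 0.2739]
tool_rot: [-0.068, 0.707, 0.073, 0.7]
ft_force: [-0.2, 0.2, 0.1]
grip_width: 0.0851
```

Run:
```python
from h import *
sc();t=O+Rm@[.028,-.362];print(t);plan(*t,.165,11.2);np.save('w12.npy',pose())
cv2.imwrite("pics/w12.png",bot.camera('wrist')[:,:,::-1])
```

```text
scanner xy [ 0.0269 -0.3639] z 0.27389992751260267 F [-0.1403  0.2786] 0.09921042223012538
[0.6426 0.0245]
now [0.6418 0.0224 0.2739] zdir 11.41856644234412 turn [ 0.0038 -0.0096 -0.0074] deg [ 0.2165 -0.5499 -0.4218] shift in new axes [0.1089 0.0019 0.0011] in present axes [0.1089 0.0011 0.0022]
```

View pics/w12.png

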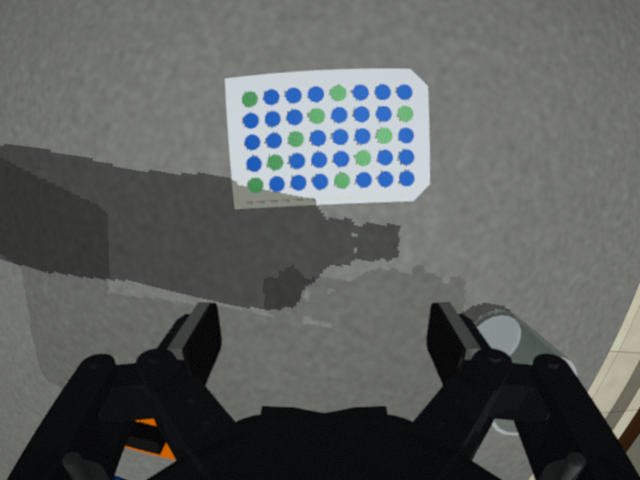

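Run:
```python
from h import *
T=np.load('w12.npy')
b1=onz('top',[(335.5,145)],.08);b0=onz('top',[(334,155)],.0);print('beaker world',b1,b0,(b1-O)@Rm,(b0-O)@Rm)
im=cv2.imread('pics/w12.png');H,S,V=cv2.split(cv2.cvtColor(im,cv2.COLOR_BGR2HSV))
print((onz('wrist',[(476,325),(500,318),(521,345)],0,T)-O)@Rm)
pts=[(225,79),(235,209),(410,69),(413,202)]
P=(onz('wrist',pts,.010,T)-O)@Rm;print('plate corners',P)
m=((S<60)&(V>150)|((S>90)&(H>40)));m[:60]=0;m[215:]=0
c=big(m)[0].reshape(-1,2);print(rect((onz('wrist',c,.010,T)-O)@Rm))
# bar from w11
T=np.load('w11.npy');print('bar',(onz('wrist',[(150,204),(240,203.5),(330,203.5),(420,203.5),(505,204)],.012,T)-O)@Rm)
```

```text
beaker world [[ 0.7936 -0.0314]] [[ 0.7916 -0.0306]] [[ 0.1653 -0.4462]] [[ 0.1634 -0.445 ]]
[[ 0.146  -0.4302]
 [ 0.1668 -0.4251]
 [ 0.1944 -0.4534]]
plate corners [[-0.0378 -0.2521]
 [-0.0333 -0.3369]
 [ 0.0784 -0.2458]
 [ 0.0828 -0.3316]]
(array([ 0.0277, -0.2908]), array([128.5442,  86.235 ]), 3.048726797103882)
bar [[-0.1194 -0.1068]
 [-0.0511 -0.1081]
 [ 0.0098 -0.1087]
 [ 0.071  -0.1082]
 [ 0.1361 -0.1071]]
```

>>> arm_command(
  moves=[0, 0.001, 0.002, 0.004, -0.01, -0.007, -1, 0.035, 0, 0, 0, 0, 0, -1, 0.035, 0, 0, 0, 0, 0, -1, 0.025, 0, 0, 0, 0, 0, -1, 0, 0, 0, 0, 0, 0, -1],
)

```text
clock: 12.67
eef_pos: [0.6438, 0.0297, 0.1772]
tool_rot: [-0.071, 0.701, 0.071, 0.706]
ft_force: [-1.5, 0.9, -0.8]
grip_width: 0.0854
```

Run:
```python
from h import *
sc();t=O+Rm@[.028,-.360];plan(*t,.165,11.2)
```

```text
scanner xy [ 0.0302 -0.3572] z 0.17718143560645122 F [-1.2994  1.1657] -0.843838255820061
now [0.6438 0.0297 0.1772] zdir 11.53076448998107 turn [0.0058 0.008  0.0004] deg [0.3307 0.4579 0.0211] shift in new axes [ 0.0122 -0.0028 -0.0022] in present axes [ 0.0122 -0.0028 -0.0023]
```

>>> arm_command(
  moves=[0.006, -0.003, -0.002, 0.006, 0.008, 0, -1, 0.005, 0, 0, 0, 0, 0, -1, 0, 0, 0, 0, 0, 0, -1],
)

```text
clock: 12.92
eef_pos: [0.6419, 0.0298, 0.1661]
tool_rot: [-0.071, 0.704, 0.071, 0.703]
ft_force: [0.0, 0.5, 0.0]
grip_width: 0.0854
```

Run:
```python
from h import *
sc();t=O+Rm@[.028,-.360];plan(*t,.165,11.2)
```

```text
scanner xy [ 0.0284 -0.3567] z 0.16613891946375434 F [0.1367 0.4503] 0.0386044246923932
now [0.6419 0.0298 0.1661] zdir 11.448244452937635 turn [ 0.0043 -0.0013 -0.0001] deg [ 0.2482 -0.0773 -0.0086] shift in new axes [ 0.0011 -0.0033 -0.0004] in present axes [ 0.0011 -0.0033 -0.0004]
```

>>> arm_command(
  moves=[0.001, 0.008, 0, 0.004, 0, 0, -1, 0, 0.008, 0, 0, 0, 0, -1, 0, 0.008, 0, 0, 0, 0, -1, 0, 0.008, 0, 0, 0, 0, -1, 0, 0.008, 0, 0, 0, 0, -1, 0, 0.008, 0, 0, 0, 0, -1, 0, 0, 0, 0, 0, 0, -1],
)

```text
clock: 13.5
eef_pos: [0.6343, 0.0829, 0.172]
tool_rot: [-0.069, 0.7, 0.069, 0.707]
ft_force: [0.6, 1.0, 0.3]
grip_width: 0.0856
```

Run:
```python
from h import *
sc();t=O+Rm@[.028,-.360];plan(*t,.165,11.2)
cv2.imwrite("pics/w13.png",bot.camera('wrist')[:,:,::-1])
```

```text
scanner xy [ 0.0312 -0.3032] z 0.17203696954811323 F [0.7359 0.8802] 0.2609195934064783
now [0.6343 0.0829 0.172 ] zdir 11.237801911429305 turn [0.0007 0.0106 0.0013] deg [0.0374 0.6077 0.075 ] shift in new axes [ 0.007  -0.0568 -0.0032] in present axes [ 0.0071 -0.0568 -0.0033]
```

View pics/w13.png

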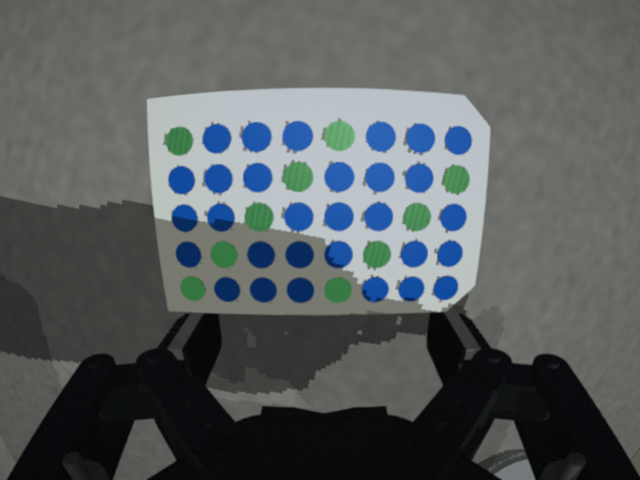

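Run:
```python
from h import *
T=pose()
print('plate corners',(onz('wrist',[(148,99),(169,310),(250,313),(340,314),(430,312),(464,95)],.010,T)-O)@Rm)
```

```text
plate corners [[-0.0316 -0.2138]
 [-0.0316 -0.2992]
 [ 0.0038 -0.2992]
 [ 0.04   -0.2995]
 [ 0.0772 -0.2996]
 [ 0.0844 -0.2136]]
```

>>> arm_command(
  moves=[0, -0.009, -0.003, 0, 0.01, 0.001, -1, 0, -0.008, 0, 0, 0, 0, -1, 0.006, 0, 0, 0, 0, 0, -1, 0, 0, 0, 0, 0, 0, -1],
)

```text
clock: 13.88
eef_pos: [0.6349, 0.0632, 0.1658]
tool_rot: [-0.07, 0.704, 0.069, 0.704]
ft_force: [0.2, -0.0, -0.5]
grip_width: 0.0854
```

Run:
```python
from h import *
sc();t=O+Rm@[.029,-.325];plan(*t,.1635,11.2)
T=pose()
cv2.imwrite("pics/w14.png",bot.camera('wrist')[:,:,::-1])
```

```text
scanner xy [ 0.028  -0.3225] z 0.16579154826071962 F [ 0.2018 -0.0589] -0.45665393217145256
now [0.6349 0.0632 0.1658] zdir 11.231413698007055 turn [ 0.0005 -0.      0.0009] deg [ 0.0314 -0.0019  0.0501] shift in new axes [ 0.0023 -0.0025  0.001 ] in present axes [ 0.0023 -0.0025  0.001 ]
```

View pics/w14.png

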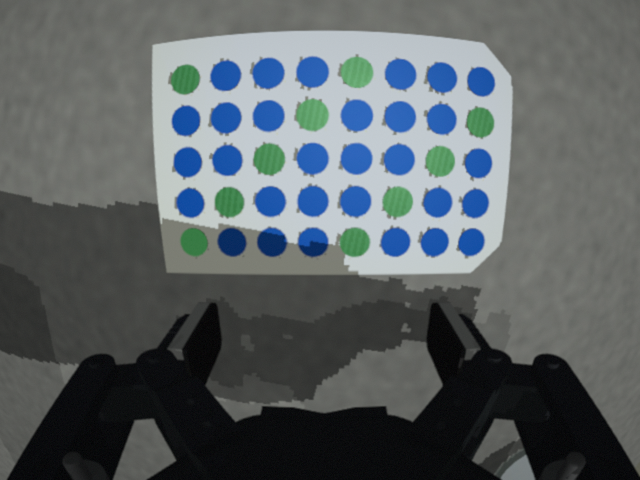

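>>> arm_command(
  moves=[0.003, 0, 0, 0, 0, 0, -1, 0, 0.007, 0, 0, 0, 0, -1, 0, 0.007, 0, 0, 0, 0, -1, 0, 0.007, 0, 0, 0, 0, -1, 0, 0.007, 0, 0, 0, 0, -1],
)

```text
clock: 14.35
eef_pos: [0.6298, 0.0899, 0.1624]
tool_rot: [-0.068, 0.704, 0.067, 0.704]
ft_force: [0.0, -1.6, 0.4]
grip_width: 0.0853
```

Run:
```python
from h import *
sc();t=O+Rm@[.029,-.325];plan(*t,.1635,11.2)
```

```text
scanner xy [ 0.0282 -0.2954] z 0.1624027553930728 F [-0.3023 -1.5505] 0.38405431352553876
now [0.6298 0.0899 0.1624] zdir 10.939381668018221 turn [-0.0045  0.0004  0.0021] deg [-0.2606  0.0206  0.1193] shift in new axes [-0.0011 -0.0296  0.0008] in present axes [-0.001  -0.0296  0.0009]
```

>>> arm_command(
  moves=[0, 0.007, 0, -0.004, 0, 0, -1, 0, 0.007, 0, 0, 0, 0, -1, 0, 0.007, 0, 0, 0, 0, -1, 0, 0.007, 0, 0, 0, 0, -1, 0, 0.007, 0, 0, 0, 0, -1, 0, 0.007, 0, 0, 0, 0, -1],
)

```text
clock: 14.85
eef_pos: [0.6201, 0.1378, 0.1624]
tool_rot: [-0.071, 0.703, 0.069, 0.704]
ft_force: [-0.1, -0.7, -0.6]
grip_width: 0.0856
```

Run:
```python
from h import *
sc();t=O+Rm@[.029,-.325];plan(*t,.1635,11.2)
```

```text
scanner xy [ 0.028  -0.2465] z 0.16241820284515124 F [-0.277  -0.6735] -0.6082480898394448
now [0.6201 0.1378 0.1624] zdir 11.384717424391031 turn [0.0032 0.0003 0.0019] deg [0.1847 0.0171 0.1101] shift in new axes [-0.0011 -0.0785  0.001 ] in present axes [-0.0009 -0.0785  0.0008]
```

>>> arm_command(
  moves=[0, 0.007, 0, 0.003, 0, 0, -1, 0, 0.007, 0, 0, 0, 0, -1, 0, 0.007, 0, 0, 0, 0, -1, 0, 0.007, 0, 0, 0, 0, -1, 0, 0.006, 0, 0, 0, 0, -1, 0, 0, 0, 0, 0, 0, -1],
)

```text
clock: 15.35
eef_pos: [0.6123, 0.1767, 0.1624]
tool_rot: [-0.07, 0.703, 0.069, 0.704]
ft_force: [-0.1, -0.1, 0.8]
grip_width: 0.0855
```

Run:
```python
from h import *
sc();t=O+Rm@[.029,-.325];plan(*t,.1635,11.2)
cv2.imwrite("pics/w15.png",bot.camera('wrist')[:,:,::-1])
```

```text
scanner xy [ 0.0278 -0.2068] z 0.16240624417778718 F [-0.1173 -0.1178] 0.7646309759804754
now [0.6123 0.1767 0.1624] zdir 11.315880713978885 turn [0.002  0.0004 0.0013] deg [0.1159 0.0239 0.0748] shift in new axes [-0.0011 -0.1182  0.0012] in present axes [-0.0009 -0.1182  0.0009]
```

View pics/w15.png

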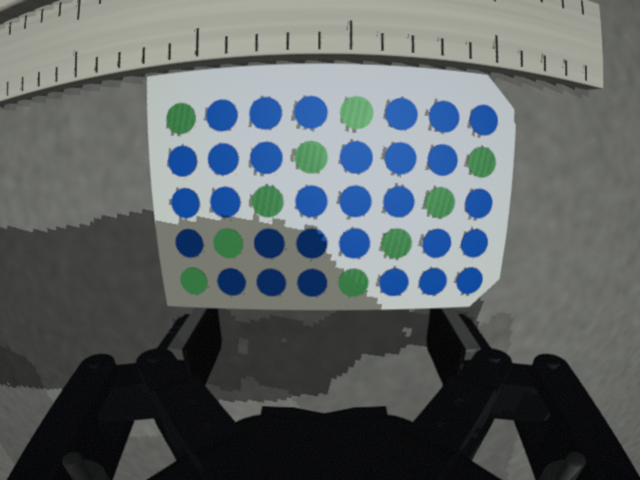

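Gap of a few mm left (plate top edge row 73, bar edge row ~60). Nudge.

>>> arm_command(
  moves=[0, 0.002, 0, 0, 0, 0, -1, 0, 0.002, 0, 0, 0, 0, -1, 0, 0.002, 0, 0, 0, 0, -1],
)

```text
clock: 15.65
eef_pos: [0.6115, 0.1807, 0.1625]
tool_rot: [-0.071, 0.703, 0.067, 0.704]
ft_force: [0.7, -9.3, 1.2]
grip_width: 0.0852
```

Run:
```python
from h import *
sc()
```

```text
scanner xy [ 0.0279 -0.2028] z 0.16245661983698342 F [-1.0707 -9.245 ] 1.197401690942383
```

>>> arm_command(
  moves=[0, 0.002, 0, 0, 0, 0, -1, 0, 0.001, 0, 0, 0, 0, -1],
)

```text
clock: 15.82
eef_pos: [0.6114, 0.1813, 0.1625]
tool_rot: [-0.073, 0.703, 0.064, 0.704]
ft_force: [0.7, -1.3, 0.6]
grip_width: 0.0854
```

Run:
```python
from h import *
sc();np.save('w16.npy',pose())
cv2.imwrite("pics/w16.png",bot.camera('wrist')[:,:,::-1])
T=np.load('w16.npy')
print('plate rear',(onz('wrist',[(169,308),(250,311),(340,311),(430,309)],.010,T)-O)@Rm)
```

```text
scanner xy [ 0.0279 -0.2022] z 0.16253319274841438 F [ 0.4424 -1.3819] 0.6101198264575448
plate rear [[-0.0321 -0.1934]
 [ 0.0009 -0.1933]
 [ 0.0344 -0.193 ]
 [ 0.0686 -0.1931]]
```

View pics/w16.png

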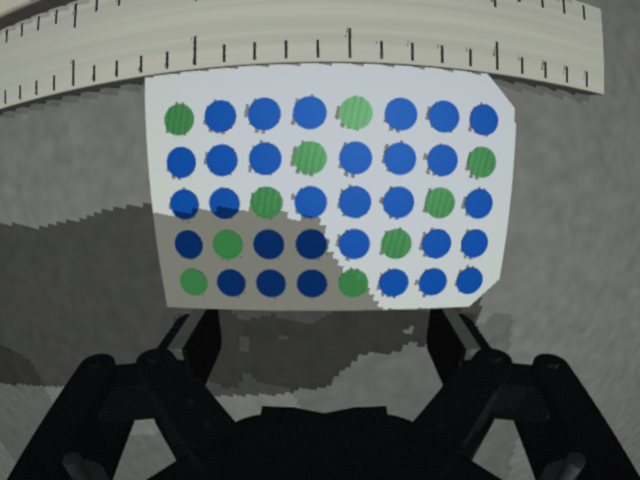

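>>> arm_command(
  moves=[0, -0.008, 0, 0, 0, 0.01, -1, 0, -0.008, 0, 0, 0, 0, -1, -0.03, 0, 0, 0, 0, 0, -1, -0.03, 0, 0, 0, 0, 0, -1, -0.03, 0, 0, 0, 0, 0, -1, -0.03, 0, 0, 0, 0, 0, -1, 0, 0, 0, 0, 0, 0, -1],
)

```text
clock: 16.45
eef_pos: [0.6141, 0.1612, 0.2833]
tool_rot: [-0.065, 0.707, 0.069, 0.701]
ft_force: [1.6, 0.9, 1.5]
grip_width: 0.0855
```

Run:
```python
from h import *
sc();np.save('w17.npy',pose())
cv2.imwrite("pics/w17.png",bot.camera('wrist')[:,:,::-1])
cv2.imwrite("pics/top17.png",bot.camera('top')[:,:,::-1])
print(np.degrees(bot.get_obs()['joint_pos']))
plan(.5,-.19,.285,96.5)
plan(.5,-.19,.285,-83.5)
```

```text
scanner xy [ 0.0266 -0.2224] z 0.2832917901805842 F [1.7609 0.5815] 1.5262625243884727
[14.6393 33.5155 11.0185 68.4135  0.3505 93.7302]
now [0.6126 0.1608 0.2781] zdir 10.908726145073054 turn [-1.4939 -0.0093 -0.0162] deg [-85.5914  -0.5343  -0.93  ] shift in new axes [-0.0069  0.1516 -0.3358] in present axes [-0.0056 -0.3232 -0.1771]
now [0.6126 0.1608 0.2781] zdir 10.908726145073054 turn [ 1.6477 -0.0166  0.0095] deg [94.4039 -0.9497  0.5457] shift in new axes [-0.0069 -0.1516  0.3358] in present axes [-0.0056 -0.3232 -0.1771]
```

View pics/w17.png

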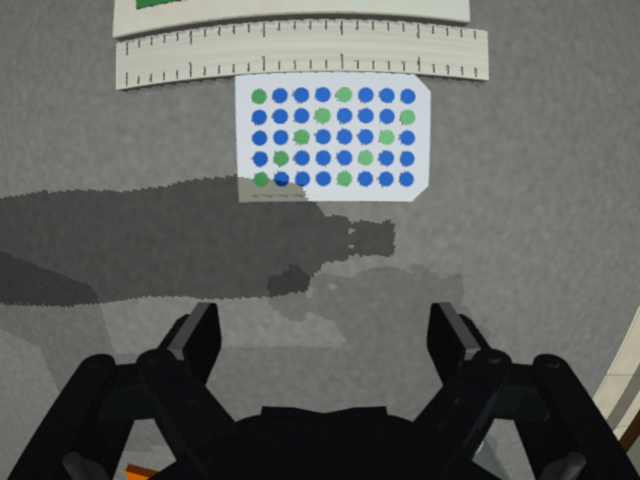

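Run:
```python
from h import *
T=np.load('w17.npy');T2=pose();print(T[:3,3],T2[:3,3])
im=cv2.imread('pics/w17.png');H,S,V=cv2.split(cv2.cvtColor(im,cv2.COLOR_BGR2HSV))
m=((S<70)&(V>105)|((S>90)&(H>40)));m[:73]=0;m[215:]=0;m[:,:233]=0;m[:,434:]=0
c=big(m)[0].reshape(-1,2);print(cv2.boundingRect(c))
P=(onz('wrist',c,.010,T)-O)@Rm;print('plate',rect(P),P.min(0),P.max(0))
print('bar near',(onz('wrist',[(118,89.5),(488,80.5)],.012,T)-O)@Rm,'bar far',(onz('wrist',[(116,38),(487,30)],.012,T)-O)@Rm)
im=cv2.imread('pics/top17.png');H,S,V=cv2.split(cv2.cvtColor(im,cv2.COLOR_BGR2HSV))
m=((H<20)&(S>150)&(V>100));c=big(m[250:340,380:440])[0].reshape(-1,2)+[380,250];print('lid',rect(onz('top',c,.013)))
```

```text
[0.6141 0.1612 0.2833] [0.6126 0.1608 0.2781]
(233, 73, 201, 142)
plate (array([ 0.0321, -0.1532]), array([135.5375,  96.0522]), 0.08310052007436752) [-0.0357 -0.2012] [ 0.0999 -0.1051]
bar near [[-0.1205 -0.107 ]
 [ 0.1362 -0.1067]] bar far [[-0.123  -0.0677]
 [ 0.1364 -0.0701]]
lid (array([ 0.5008, -0.1904]), array([120.5909,  80.0079]), 6.350949764251709)
```

View pics/top17.png

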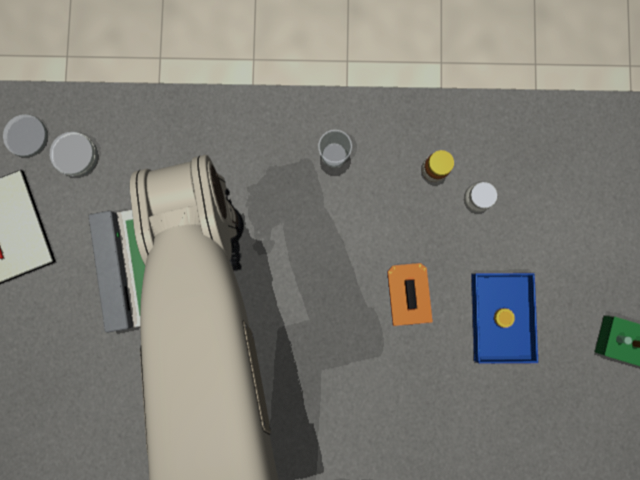

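>>> arm_command(
  moves=[0, -0.0323, -0.0217, 0, -0.009, -0.006, -1, 0, -0.0323, -0.0217, 0, 0, 0, -1, 0, -0.0323, -0.0217, 0, 0, 0, -1, 0, -0.0323, -0.0217, 0, 0, 0, -1, 0, -0.0323, -0.0217, 0, 0, 0, -1, 0, -0.0323, -0.0217, 0, 0, 0, -1, 0, -0.0323, -0.0217, 0, 0, 0, -1, 0, -0.0323, -0.0217, 0, 0, 0, -1, 0, -0.0323, -0.0217, 0, 0, 0, -1, 0, -0.0323, -0.0217, 0, 0, 0, -1, 0, 0, 0, 0, 0, 0, -1],
)

```text
clock: 17.47
eef_pos: [0.4483, -0.2095, 0.2598]
tool_rot: [-0.065, 0.715, 0.074, 0.692]
ft_force: [0.5, 0.4, -0.3]
grip_width: 0.0854
```

>>> arm_command(
  moves=[0, 0, 0, -0.115, 0, 0, -1, 0, 0, 0, -0.115, 0, 0, -1, 0, 0, 0, -0.115, 0, 0, -1, 0, 0, 0, -0.115, 0, 0, -1, 0, 0, 0, -0.115, 0, 0, -1, 0, 0, 0, -0.115, 0, 0, -1, 0, 0, 0, -0.115, 0, 0, -1, 0, 0, 0, -0.115, 0, 0, -1, 0, 0, 0, -0.115, 0, 0, -1, 0, 0, 0, -0.115, 0, 0, -1, 0, 0, 0, -0.115, 0, 0, -1, 0, 0, 0, -0.115, 0, 0, -1, 0, 0, 0, -0.115, 0, 0, -1, 0, 0, 0, 0, 0, 0, -1, 0, 0, 0, 0, 0, 0, -1],
)

```text
clock: 18.72
eef_pos: [0.4357, -0.206, 0.2356]
tool_rot: [-0.515, 0.457, 0.572, 0.446]
ft_force: [0.3, -1.3, 0.1]
grip_width: 0.0854
```

Run:
```python
from h import *
plan(.5008,-.1898,.23,96.5);np.save('w18.npy',pose())
cv2.imwrite("pics/w18.png",bot.camera('wrist')[:,:,::-1])
```

```text
now [ 0.4357 -0.206   0.2356] zdir 100.41759185718286 turn [ 0.07    0.0497 -0.0647] deg [ 4.0091  2.8503 -3.7084] shift in new axes [ 0.0056 -0.0666  0.0087] in present axes [ 0.0016 -0.0672  0.0039]
```

View pics/w18.png

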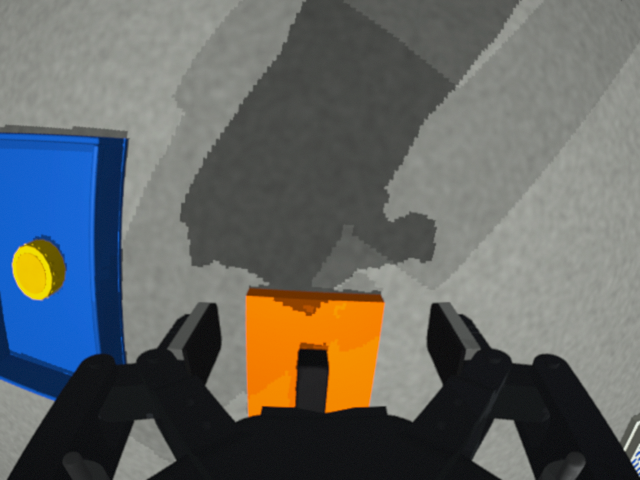

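>>> arm_command(
  moves=[-0.02, 0, 0, 0.07, 0.05, -0.065, -1, -0.02, -0.03, 0.002, 0, 0, 0, -1, 0, -0.03, 0.002, 0, 0, 0, -1, 0, -0.03, 0.002, 0, 0, 0, -1, 0, -0.025, 0.002, 0, 0, 0, -1, 0, 0, 0, 0, 0, 0, -1, 0, 0, 0, 0, 0, 0, -1],
)

```text
clock: 19.35
eef_pos: [0.5483, -0.183, 0.2679]
tool_rot: [-0.517, 0.478, 0.528, 0.475]
ft_force: [-0.1, 1.6, -1.1]
grip_width: 0.0857
```

Run:
```python
from h import *
plan(.5008,-.1898,.23,96.5);np.save('w19.npy',pose())
cv2.imwrite("pics/w19.png",bot.camera('wrist')[:,:,::-1])
```

```text
now [ 0.5483 -0.183   0.2679] zdir 95.21061970055455 turn [-0.0224  0.0093 -0.0138] deg [-1.2857  0.531  -0.791 ] shift in new axes [ 0.0379  0.0479 -0.0014] in present axes [ 0.0385  0.0473 -0.0028]
```

View pics/w19.png

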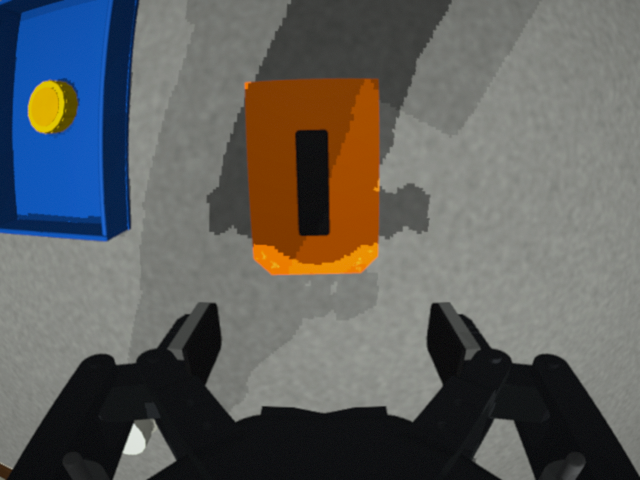

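Run:
```python
from h import *
T=np.load('w19.npy')
im=cv2.imread('pics/w19.png');H,S,V=cv2.split(cv2.cvtColor(im,cv2.COLOR_BGR2HSV))
m=((H<22)&(S>150)&(V>80));m[:60]=0;m[300:]=0;m[:,:240]=0;m[:,390:]=0
c=big(m)[0].reshape(-1,2);print(cv2.boundingRect(c),'lid',rect(onz('wrist',c,.013,T)))
m=(V<45);m[:120]=0;m[245:]=0;m[:,:290]=0;m[:,335:]=0
c=big(m)[0].reshape(-1,2);print(cv2.boundingRect(c),'rib',rect(onz('wrist',c,.035,T)))
plan(.501,-.190,.18,96.5)
```

```text
(245, 78, 135, 197) lid (array([ 0.5009, -0.1904]), array([122.8235,  80.5657]), 6.328973293304443)
(296, 130, 33, 105) rib (array([ 0.5006, -0.1905]), array([58.2061, 16.749 ]), 6.518994331359863)
now [ 0.5481 -0.183   0.2678] zdir 95.2157592317004 turn [-0.0224  0.0094 -0.0134] deg [-1.2806  0.54   -0.7701] shift in new axes [ 0.0878  0.0476 -0.0016] in present axes [ 0.0884  0.0463 -0.0035]
```

>>> arm_command(
  moves=[0, 0.024, -0.002, -0.022, 0.009, -0.013, -1, 0, 0.023, 0, 0, 0, 0, -1, 0, 0, 0, 0, 0, 0, -1, 0.025, 0, 0, 0, 0, 0, -1, 0.02, 0, 0, 0, 0, 0, -1, 0, 0, 0, 0, 0, 0, -1],
)

```text
clock: 19.9
eef_pos: [0.4945, -0.1905, 0.2215]
tool_rot: [-0.525, 0.473, 0.526, 0.473]
ft_force: [-0.6, -0.2, -0.6]
grip_width: 0.0854
```

Run:
```python
from h import *
plan(.5008,-.1904,.189,96.4)
```

```text
now [ 0.4945 -0.1905  0.2215] zdir 96.01274150435499 turn [-0.0068  0.0012 -0.0025] deg [-0.3872  0.0713 -0.1452] shift in new axes [ 0.0325 -0.0063 -0.0006] in present axes [ 0.0325 -0.0064 -0.0006]
```

>>> arm_command(
  moves=[0.01, -0.006, -0.0005, -0.007, 0, -0.002, -1, 0.011, 0, 0, 0, 0, 0, -1, 0.01, 0, 0, 0, 0, 0, -1, 0, 0, 0, 0, 0, 0, -1],
)

```text
clock: 20.23
eef_pos: [0.5006, -0.191, 0.1895]
tool_rot: [-0.527, 0.471, 0.527, 0.472]
ft_force: [-0.4, 0.3, 0.8]
grip_width: 0.0856
```

Run:
```python
from h import *
plan(.5008,-.1904,.189,96.4)
```

```text
now [ 0.5006 -0.191   0.1895] zdir 96.28673661008474 turn [-0.002   0.0009  0.0008] deg [-0.1133  0.051   0.0448] shift in new axes [ 0.0005 -0.0002  0.0006] in present axes [ 0.0005 -0.0002  0.0006]
```

Excellent; close.

>>> arm_command(
  moves=[0, 0, 0.0006, 0, 0, 0, 1, 0, 0, 0, 0, 0, 0, 1, 0, 0, 0, 0, 0, 0, 1, 0, 0, 0, 0, 0, 0, 1, 0, 0, 0, 0, 0, 0, 1, 0, 0, 0, 0, 0, 0, 1, 0, 0, 0, 0, 0, 0, 1, 0, 0, 0, 0, 0, 0, 1, 0, 0, 0, 0, 0, 0, 1],
)

```text
clock: 20.98
eef_pos: [0.502, -0.1904, 0.1915]
tool_rot: [0.528, -0.471, -0.526, -0.473]
ft_force: [-0.7, -0.6, -1.2]
grip_width: 0.0165
```

Run:
```python
from h import *
plan(.5008,-.1904,.189,96.4);print(bot.get_obs()['ft_force'])
```

```text
now [ 0.502  -0.1904  0.1915] zdir 96.3108935716768 turn [-0.0016 -0.0006  0.0039] deg [-0.089  -0.0344  0.222 ] shift in new axes [0.0025 0.0011 0.0002] in present axes [0.0024 0.0011 0.0002]
[-0.7038 -0.5631 -1.2405]
```

Run:
```python
from h import *
T=np.load('w17.npy')
im=cv2.imread('pics/w17.png').astype(float).mean(2)
def edge_h(row,x0,x1,sign):
    g=np.gradient(cv2.GaussianBlur(im,(1,3),0)[row,x0:x1]);i=np.argmax(sign*g);return x0+i
L=[(edge_h(r,225,248,1),r) for r in range(95,170,6)]
Rr=[(edge_h(r,420,440,-1),r) for r in range(95,178,6)]
def edge_v(col,y0,y1,sign):
    g=np.gradient(im[y0:y1,col]);i=np.argmax(sign*g);return y0+i
B=[(c,edge_v(c,190,212,-1)) for c in range(315,412,8)]
for n,p in(('L',L),('R',Rr),('B',B)):
    P=(onz('wrist',p,.010,T)-O)@Rm; 
    if n=='B': k=np.polyfit(P[:,0],P[:,1],1);print(n,k[0],np.median(P[:,1]),P[:,1])
    else: k=np.polyfit(P[:,1],P[:,0],1);print(n,k[0],np.median(P[:,0]),P[:,0])
```

```text
L -0.0016057831172332916 -0.0323747952866097 [-0.0323 -0.0324 -0.0325 -0.0325 -0.0326 -0.032  -0.0321 -0.0322 -0.0324
 -0.0325 -0.0327 -0.0321 -0.0323]
R -0.00655753673879639 0.09550856444522793 [0.0953 0.0953 0.0954 0.0954 0.0955 0.0955 0.0956 0.0957 0.0958 0.0953
 0.0954 0.0955 0.0957 0.0959]
B 0.00429311831694804 -0.19362551469758893 [-0.1936 -0.1936 -0.1937 -0.1937 -0.1937 -0.1937 -0.1936 -0.1936 -0.1936
 -0.1935 -0.1935 -0.1934 -0.1933]
```

>>> arm_command(
  moves=[-0.03, 0, 0, 0, 0, 0, 1, -0.03, 0, 0, 0, 0, 0, 1, -0.03, 0, 0, 0, 0, 0, 1, -0.03, 0, 0, 0, 0, 0, 1, 0, 0, 0, 0, 0, 0, 1],
)

```text
clock: 21.4
eef_pos: [0.4998, -0.1899, 0.312]
tool_rot: [-0.524, 0.472, 0.529, 0.471]
ft_force: [0.7, 0.0, 0.1]
grip_width: 0.0164
```

Run:
```python
from h import *
t=O+Rm@[.032,-.1488];print(t);plan(*t,.31,101.2);print(np.degrees(bot.get_obs()['joint_pos']))
cv2.imwrite("pics/w20.png",bot.camera('wrist')[:,:,::-1])
```

```text
[0.6051 0.2344]
now [ 0.4998 -0.1899  0.312 ] zdir 96.30203655479629 turn [-0.0855  0.0048 -0.006 ] deg [-4.8971  0.2768 -0.346 ] shift in new axes [ 0.002  -0.1857  0.3958] in present axes [ 0.0029 -0.1513  0.4102]
[-20.8174  21.1388  -3.7233  65.5753   0.07   -27.1205]
```

View pics/w20.png

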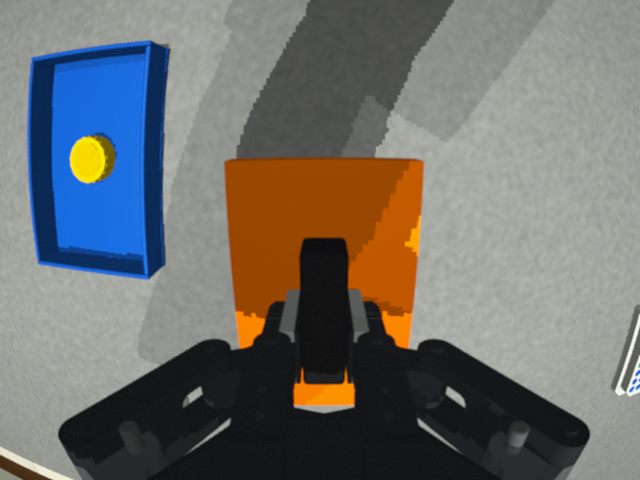

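>>> arm_command(
  moves=[0, 0, 0, -0.0855, 0.005, -0.006, 1, 0, -0.0169, 0.036, 0, 0, 0, 1, 0, -0.0169, 0.036, 0, 0, 0, 1, 0, -0.0169, 0.036, 0, 0, 0, 1, 0, -0.0169, 0.036, 0, 0, 0, 1, 0, -0.0169, 0.036, 0, 0, 0, 1, 0, -0.0169, 0.036, 0, 0, 0, 1, 0, -0.0169, 0.036, 0, 0, 0, 1, 0, -0.0169, 0.036, 0, 0, 0, 1, 0, -0.0169, 0.036, 0, 0, 0, 1, 0, -0.0169, 0.036, 0, 0, 0, 1, 0, 0, 0, 0, 0, 0, 1, 0, 0, 0, 0, 0, 0, 1],
)

```text
clock: 22.53
eef_pos: [0.5938, 0.2111, 0.2863]
tool_rot: [-0.538, 0.458, 0.552, 0.442]
ft_force: [-0.6, -0.5, -2.2]
grip_width: 0.0166
```

Run:
```python
from h import *
t=O+Rm@[.0327,-.1508];print(t);plan(*t,.26,101.3)
```

```text
[0.6062 0.2326]
now [0.5938 0.2111 0.2863] zdir 100.93148209224911 turn [-0.0064  0.0011 -0.029 ] deg [-0.3677  0.0627 -1.664 ] shift in new axes [ 0.0263 -0.0164  0.0187] in present axes [ 0.0259 -0.017   0.0187]
```

>>> arm_command(
  moves=[0, -0.017, 0.018, -0.006, 0.001, -0.029, 1, 0.015, 0, 0, 0, 0, 0, 1, 0.015, 0, 0, 0, 0, 0, 1, 0, 0, 0, 0, 0, 0, 1],
)

```text
clock: 22.87
eef_pos: [0.6056, 0.2314, 0.2493]
tool_rot: [-0.546, 0.451, 0.548, 0.446]
ft_force: [-0.3, -0.3, -0.5]
grip_width: 0.0163
```

Run:
```python
from h import *
t=O+Rm@[.0327,-.1508];plan(*t,.235,101.3);np.save('w21.npy',pose())
cv2.imwrite("pics/w21.png",bot.camera('wrist')[:,:,::-1])
cv2.imwrite("pics/s21.png",bot.camera('side')[200:480,60:400,::-1])
```

```text
now [0.6056 0.2314 0.2493] zdir 101.31482817360069 turn [ 0.0003 -0.0016 -0.007 ] deg [ 0.0145 -0.0916 -0.403 ] shift in new axes [ 0.0143 -0.0008  0.0011] in present axes [ 0.0143 -0.0009  0.0011]
```

View pics/w21.png

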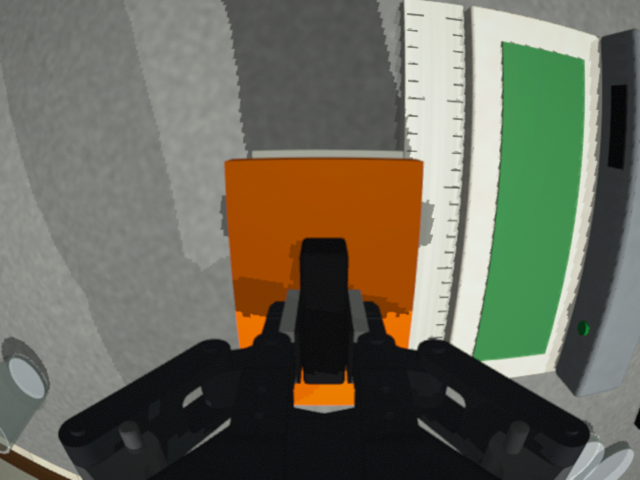

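View pics/s21.png

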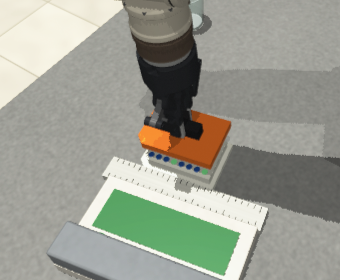

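Run:
```python
from h import *
T=np.load('w21.npy')
im=cv2.imread('pics/w21.png');g=im.astype(float).mean(2)
cv2.imwrite('pics/w21c.png',cv2.resize(im[135:235,210:440],None,fx=3.4,fy=3.4,interpolation=cv2.INTER_NEAREST))
L=(onz('wrist',[(225.5,160),(422.5,160.5)],.0708,T)-O)@Rm;P=(onz('wrist',[(248,150.5),(408.5,150.5)],.010,T)-O)@Rm
print(L,P)
```

```text
[[-0.0321 -0.1913]
 [-0.0321 -0.1114]] [[-0.0329 -0.1943]
 [-0.0333 -0.1035]]
```

View pics/w21c.png

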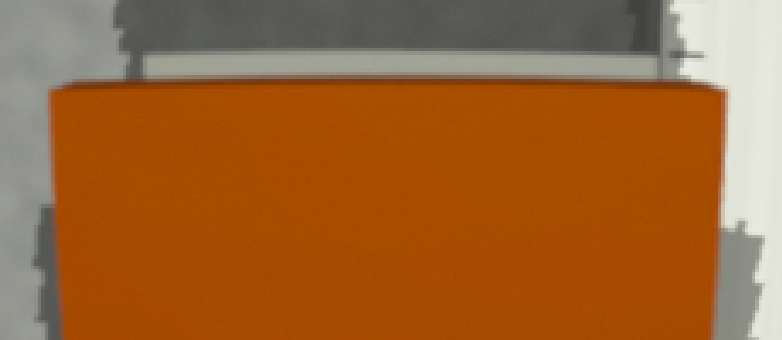

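>>> arm_command(
  moves=[0.003, -0.0012, 0.0018, 0, -0.001, -0.007, 1, 0.008, 0, 0, 0, 0, 0, 1, 0.005, 0, 0, 0, 0, 0, 1, 0, 0, 0, 0, 0, 0, 1],
)

```text
clock: 23.3
eef_pos: [0.608, 0.2309, 0.2374]
tool_rot: [0.547, -0.448, -0.544, -0.451]
ft_force: [0.6, -0.4, -0.5]
grip_width: 0.0163
```

Run:
```python
from h import *
t=O+Rm@[.0327,-.1505];plan(*t,.2055,101.3);sc();T=pose();np.save('w22.npy',T)
im=bot.camera('wrist')[:,:,::-1];cv2.imwrite('pics/w22.png',im)
cv2.imwrite('pics/w22c.png',cv2.resize(im[125:235,210:440],None,fx=3.4,fy=3.4,interpolation=cv2.INTER_NEAREST))
```

```text
now [0.608  0.2309 0.2374] zdir 101.07072745725769 turn [-0.004   0.0001  0.0069] deg [-0.2293  0.0085  0.3955] shift in new axes [0.0319 0.0015 0.0023] in present axes [0.0318 0.0017 0.0023]
scanner xy [ 0.0342 -0.1528] z 0.23735133894608182 F [ 0.485  -0.5532] -0.4600449873592505
```

View pics/w22c.png

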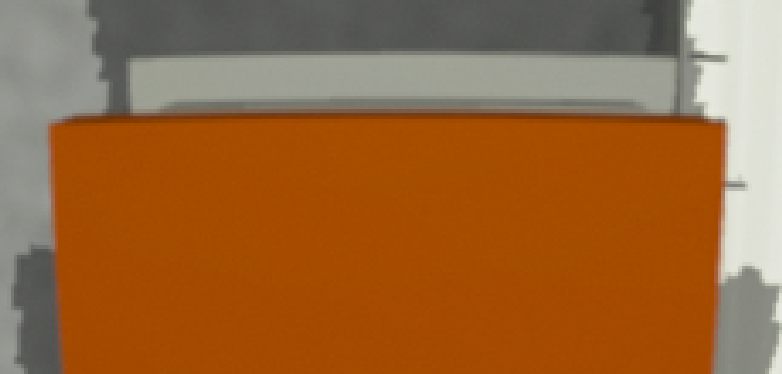

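```bash
cat >> h.py <<'E'
def cmp(L,P,T):
    zl=T[2,3]-.1915+.013
    L=(onz('wrist',L,zl,T)-O)@Rm;P=(onz('wrist',P,.010,T)-O)@Rm
    l=L.mean(0)+[.0614,0];p=P.mean(0)+[.0639,0]
    print('lid',l,'w',L[1,1]-L[0,1],'yaw',(L[0,0]-L[1,0])/.08,'plate',p,'w',P[1,1]-P[0,1],'yaw',(P[0,0]-P[1,0])/.0855,'need move xs,ys',p-l)
E
python3 - <<'E'
from h import *
cmp([(224.5,161.5),(423.2,161.2)],[(247.6,141.8),(409,140.6)],np.load('w22.npy'))
cmp([(225,161),(423,161)],[(252,150.3),(404,150.3)],np.load('w21.npy'))
E
```

```text
lid [ 0.0344 -0.1517] w 0.08023044536083747 yaw -0.0005959406525907814 plate [ 0.0307 -0.1492] w 0.08545661532867944 yaw 0.00760256900875409 need move xs,ys [-0.0037  0.0025]
lid [ 0.0296 -0.1513] w 0.08039380223362987 yaw 0.002339764620428765 plate [ 0.0308 -0.149 ] w 0.08586534798917965 yaw 0.0040883686877933026 need move xs,ys [0.0012 0.0023]
```

>>> arm_command(
  moves=[0.006, 0.0024, 0.0024, -0.004, 0, 0.007, 1, 0.006, 0, 0, 0, 0, 0, 1, 0, 0, 0, 0, 0, 0, 1],
)

```text
clock: 23.6
eef_pos: [0.6054, 0.2329, 0.2259]
tool_rot: [0.547, -0.448, -0.547, -0.449]
ft_force: [-0.3, -0.6, -2.2]
grip_width: 0.0171
```

Run:
```python
from h import *
t=O+Rm@[.0317,-.150];plan(*t,.2055,101.3);sc();T=pose();np.save('w23.npy',T)
im=bot.camera('wrist')[:,:,::-1];cv2.imwrite('pics/w23.png',im)
cv2.imwrite('pics/w23c.png',cv2.resize(im[105:215,210:440],None,fx=3.4,fy=3.4,interpolation=cv2.INTER_NEAREST))
```

```text
now [0.6054 0.2329 0.2259] zdir 101.29680748261485 turn [-0.0001  0.0005  0.0016] deg [-0.0032  0.0312  0.0928] shift in new axes [0.0204 0.0003 0.0004] in present axes [0.0204 0.0004 0.0004]
scanner xy [ 0.032  -0.1504] z 0.22589296887734395 F [-0.4061 -0.5635] -2.1743608932134455
```

View pics/w23c.png

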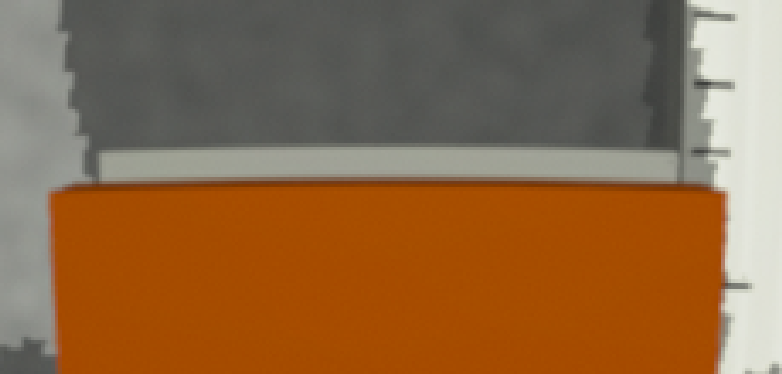

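Run:
```python
from h import *
cmp([(224.7,161.5),(423.5,161.5)],[(238.8,149.7),(410,148.8)],np.load('w23.npy'))
```

```text
lid [ 0.0315 -0.1493] w 0.08045661074366983 yaw 0.00190378790516821 plate [ 0.031  -0.1491] w 0.08590351992524492 yaw 0.0074251159719344465 need move xs,ys [-0.0004  0.0002]
```

>>> arm_command(
  moves=[0.004, 0.0004, 0.0002, -0.003, 0, 0.001, 1, 0.004, 0, 0, 0, 0, 0, 1, 0.003, 0, 0, 0, 0, 0, 1, 0, 0, 0, 0, 0, 0, 1],
)

```text
clock: 23.98
eef_pos: [0.6051, 0.2334, 0.2145]
tool_rot: [0.548, -0.447, -0.548, -0.448]
ft_force: [0.4, 0.1, -0.5]
grip_width: 0.0164
```

Run:
```python
from h import *
t=O+Rm@[.0312,-.150];plan(*t,.2055,101.4);sc();T=pose();np.save('w24.npy',T)
im=bot.camera('wrist')[:,:,::-1];cv2.imwrite('pics/w24.png',im)
cv2.imwrite('pics/w24c.png',cv2.resize(im[105:215,210:440],None,fx=3.4,fy=3.4,interpolation=cv2.INTER_NEAREST))
```

```text
now [0.6051 0.2334 0.2145] zdir 101.51707364886562 turn [0.002  0.0008 0.0015] deg [0.117  0.046  0.0834] shift in new axes [ 0.009   0.0007 -0.0002] in present axes [ 0.009   0.0007 -0.0002]
scanner xy [ 0.0319 -0.1498] z 0.214480791351858 F [0.3753 0.0041] -0.5459682403435213
```

View pics/w24c.png

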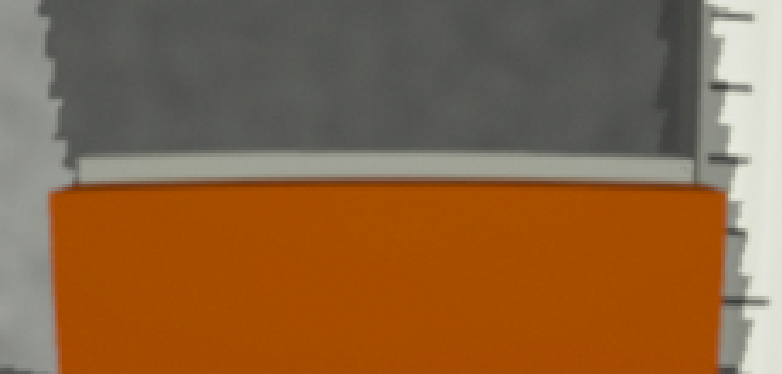

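>>> arm_command(
  moves=[0.003, 0.0004, 0, 0, 0.001, 0.001, 1, 0.003, 0, 0, 0, 0, 0, 1, 0, 0, 0, 0, 0, 0, 1],
)

```text
clock: 24.28
eef_pos: [0.605, 0.2334, 0.2085]
tool_rot: [0.548, -0.447, -0.547, -0.448]
ft_force: [0.1, 0.7, -1.2]
grip_width: 0.0163
```

Run:
```python
from h import *
t=O+Rm@[.0315,-.150];plan(*t,.2055,101.4);sc()
```

```text
now [0.605  0.2334 0.2085] zdir 101.51546164910403 turn [ 0.002  -0.0002  0.0013] deg [ 0.1155 -0.0097  0.074 ] shift in new axes [ 0.003   0.0002 -0.0002] in present axes [ 0.003   0.0002 -0.0002]
scanner xy [ 0.0317 -0.1498] z 0.20848814560413378 F [0.2115 0.7101] -1.1565748958139375
```

Going in freely. Last millimetres.

>>> arm_command(
  moves=[0.002, 0, 0, 0, 0, 0.001, 1, 0.0015, 0, 0, 0, 0, 0, 1, 0, 0, 0, 0, 0, 0, 1],
)

```text
clock: 24.53
eef_pos: [0.6051, 0.2335, 0.2048]
tool_rot: [0.548, -0.447, -0.547, -0.447]
ft_force: [0.2, -0.4, -0.5]
grip_width: 0.0165
```

Run:
```python
from h import *
sc()
im=bot.camera('wrist')[:,:,::-1];cv2.imwrite('pics/w25.png',im)
```

```text
scanner xy [ 0.0318 -0.1498] z 0.20479857147051167 F [ 0.1548 -0.4079] -0.501261985305389
```

View pics/w25.png

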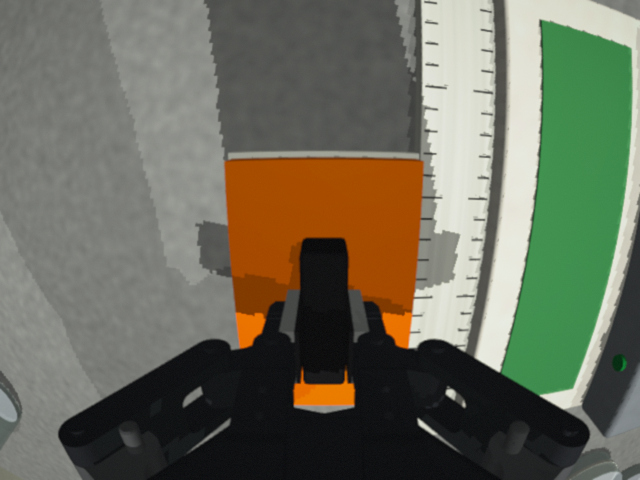

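>>> arm_command(
  moves=[0.001, 0, 0, 0, 0, 0, 1, 0.001, 0, 0, 0, 0, 0, 1],
)

```text
clock: 24.75
eef_pos: [0.6051, 0.2335, 0.2047]
tool_rot: [0.548, -0.447, -0.547, -0.448]
ft_force: [-3.0, -1.6, 5.1]
grip_width: 0.0163
```

Run:
```python
from h import *
sc()
```

```text
scanner xy [ 0.0318 -0.1498] z 0.2047255463789039 F [-3.2921 -0.9612] 5.133646548786896
```

>>> arm_command(
  moves=[0, 0, 0, 0, 0, 0, -1, 0, 0, 0, 0, 0, 0, -1, 0, 0, 0, 0, 0, 0, -1, 0, 0, 0, 0, 0, 0, -1, 0, 0, 0, 0, 0, 0, -1, 0, 0, 0, 0, 0, 0, -1, -0.03, 0, 0, 0, 0, 0, -1, -0.03, 0, 0, 0, 0, 0, -1, -0.03, -0.02, 0, 0, 0, 0, -1, 0, -0.03, 0, 0, 0, 0, -1, 0, 0, 0, 0, 0, 0, -1],
)

```text
clock: 25.67
eef_pos: [0.6523, 0.2428, 0.2926]
tool_rot: [-0.546, 0.451, 0.55, 0.444]
ft_force: [-0.3, -0.0, -1.6]
grip_width: 0.0854
```

Run:
```python
from h import *
sc();np.save('w26.npy',pose())
im=bot.camera('wrist')[:,:,::-1];cv2.imwrite('pics/w26.png',im)
cv2.imwrite("pics/s26.png",cv2.resize(bot.camera('side')[200:480,60:400,::-1],None,fx=2,fy=2))
```

```text
scanner xy [ 0.0799 -0.1497] z 0.2926364665048232 F [-0.3221  0.0177] -1.6192569926369613
```

View pics/w26.png

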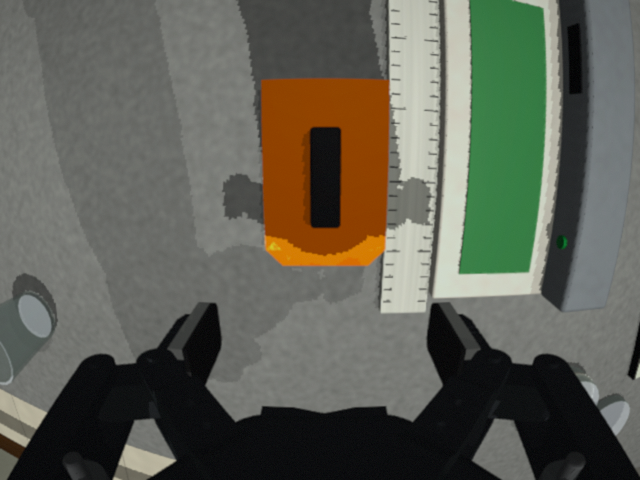

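View pics/s26.png

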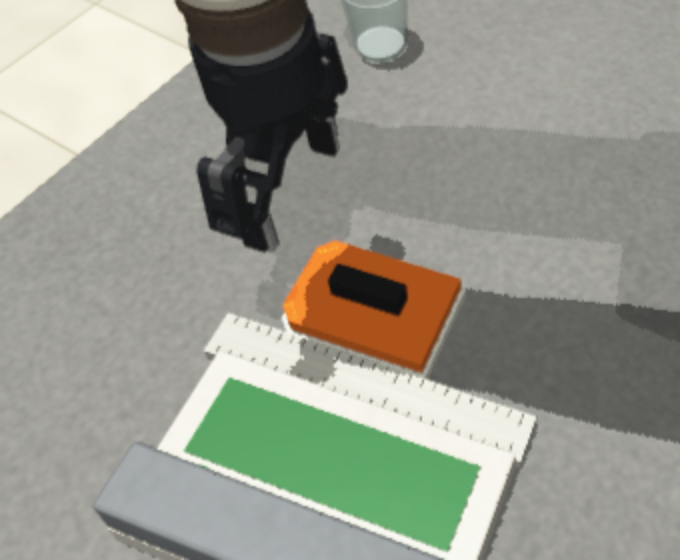

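Run:
```python
from h import *
T=np.load('w26.npy')
img=cv2.imread('pics/w26.png');H,S,V=cv2.split(cv2.cvtColor(img,cv2.COLOR_BGR2HSV))
m=((H<22)&(S>150)&(V>80));m[:60]=0;m[290:]=0;m[:,:250]=0;m[:,400:]=0
c=big(m)[0].reshape(-1,2)
for z in(.025,.027,.030):
    q,s,a=rect((onz('wrist',c,z,T)-O)@Rm);print(z,'lid',q,s,a)
g=img.astype(float).mean(2)
for r in range(20,300,40): print(r,g[r,380:396].astype(int),g[r,428:456].astype(int))
cv2.imwrite('pics/w26c.png',cv2.resize(img[60:320,250:460],None,fx=2.3,fy=2.3,interpolation=cv2.INTER_NEAREST))
```

```text
0.025 lid [ 0.0311 -0.1491] [123.7019  80.9764] 0.39465126395225525
0.027 lid [ 0.0309 -0.1491] [122.6606  80.2948] 0.39465487003326416
0.03 lid [ 0.0306 -0.1491] [121.0987  79.2723] 0.39466050267219543
20 [113 111 109 101  93  70  58  62  99 156 187 194 194 192 190 190] [186 182 182 180 184 186 185 174 162 156 139  91  64  63  65  69  91 129
 158 181 191 192 192 191 192 192 192 192]
60 [123 122 119 115 103  88  74  63  79 134 190 199 198 197 197 197] [189 189 187 186 186 188 193 192 183 168 158 128  85  64  66  65  72 101
 139 166 187 197 197 196 197 196 196 195]
100 [ 72  71  71  71  70  70  70  70  75  96 141 188 200 199 200 201] [191 189 189 188 188 191 195 196 187 173 162 134  88  67  67  66  75 111
 152 177 194 200 200 199 199 201 200 201]
140 [ 70  71  70  70  71  70  70  74  90 106 115 117 117 118 118 120] [179 159 144 137 136 134 132 125 120 132 135 107  75  67  67  77 114 154
 181 198 204 203 203 204 204 203 203 202]
180 [ 69  68  69  69  70  69  70  87 104 105  99  97  98  99  99 101] [168 181 189 192 195 194 187 176 162 112  73  66  68  74 108 146 171 195
 205 206 205 205 205 205 205 205 204 203]
220 [ 67  68  68  69  68  77  96 112 114 115 114 115 114 114 112 111] [175 189 189 176 171 163 133  87  69  69  71  99 148 179 199 207 208 207
 208 207 206 206 206 205 206 205 205 205]
260 [ 77  61  83 143 187 199 199 199 198 197 197 196 195 193 191 192] [175 172 159 101  68  68  67  83 132 171 194 205 207 207 207 207 206 207
 206 206 206 206 206 206 206 205 205 205]
```

View pics/w26c.png

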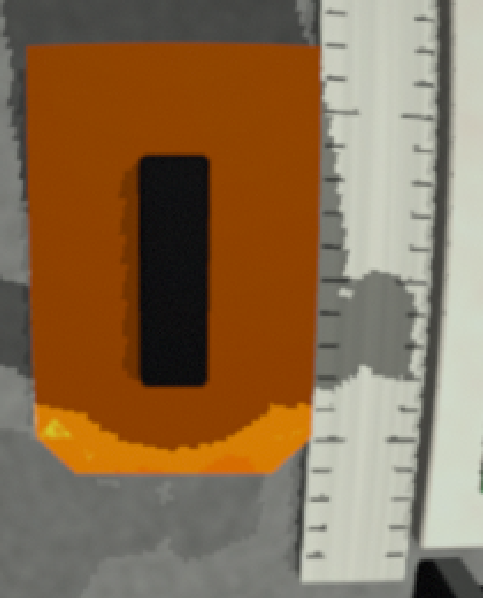

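Run:
```python
from h import *
T=np.load('w26.npy')
for n,z,px in(('bar far',.012,[(439.8,60),(439.9,100),(439.3,140),(437,180),(434.5,220),(431,260)]),('bar near',.012,[(388.7,20),(389.2,60),(389.9,100),(382.7,260)]),('deck',.024,[(445.6,60),(445.5,100),(444.6,140),(442.7,180),(439.6,220),(435.9,260)])):
    P=(onz('wrist',px,z,T)-O)@Rm;k=np.polyfit(P[:,0],P[:,1],1);print(n,P.round(4).tolist(),'slope',k[0],'y@0',k[1])
```

```text
bar far [[-0.0496, -0.071], [-0.0211, -0.0708], [0.0068, -0.0705], [0.0348, -0.0707], [0.0636, -0.0705], [0.0938, -0.0705]] slope 0.003245573767309827 y@0 -0.07073691631897958
bar near [[-0.0757, -0.1067], [-0.0466, -0.1065], [-0.0187, -0.1059], [0.0937, -0.1068]] slope -0.0017858958802865223 y@0 -0.10647960063830246
deck [[-0.0474, -0.0707], [-0.0202, -0.0707], [0.0065, -0.0705], [0.0333, -0.0705], [0.0607, -0.0706], [0.0895, -0.0706]] slope 0.0008952148836560034 y@0 -0.0706246650781246
```

Run:
```python
from workcell import bot
print(bot.get_obs()['joint_vel'].round(3)); bot.job_done()
```

```text
[ 0.005 -0.024 -0.062 -0.006 -0.     0.002]
the job is handed in; nothing more can be done
```

All four steps are done and the job is handed in, at about 26 s of the 72 s allowed. I put the cap in the tray. Next I pushed the straightedge against the scanner edge and slid the plate along the bench against the straightedge. Then I set the lid down on the plate and released it.

**Last checks (wrist camera):**

| Check | Measured |
|---|---|
| Straightedge to deck edge | gap about 0.1 mm, angle about 0.002 rad |
| Plate, measured just before the lid went down | about 0.4 mm off the flush position; angle from the straightedge about 0.004–0.008 rad |
| Lid | cut corners matched, centred on the plate to within about 0.5 mm |
| Lid height | outline fits a cover top at about 27 mm, which is fully down; firm contact (5 N) was felt before release |

- **Cap:** it was seen lying in the tray after release and again later while I was handling the lid.
- **Bystanders:** the gripper stayed well clear of the beaker, jar and tub. I did not re-measure their positions at the end.
- **Robot at hand-in:** the gripper was open and raised well clear of everything.

**What went wrong or disagreed:**
- **Plate push:** midway through, the tool rose about 6 mm and the fingertips rode over the plate's flange. I backed off, lowered the tool and pushed again. The plate was not seen to lift.
- **Plate position:** one earlier wrist view put the plate about 1.5–2 mm further out than the later views. The later views agreed with each other, so I used those.

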